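# Load the lavender-top rack into the blood analyser

### The arm

A 6-joint arm with a two-finger parallel gripper is mounted at the origin on the work surface. World frame = base frame: x ahead of the robot, y to its left, z up, the work surface at z = 0. Lengths are in m, angles in rad, forces in N, time in s.
With the tool pointing down it reaches from about 0.375 to 0.9 m from the base axis. Payload 3.1 kg.
Tool frame: the origin (TCP) lies at the very end of the fingers, on their centre line; the grasp point (between the pads) lies 19 mm behind it; z points along the fingers, y is the direction in which the jaws open and shut (so a half turn about z gives the same grasp; the last joint's range is limited). The gripper opens to 87 mm and grips with 3 to 60 N. Pads are 19 mm wide; open, the fingers measure 117 mm over their backs; the gripper's body (75 mm by 190 mm) begins 51 mm behind the grasp point.
Start: joints at [-1.464, 0.527, 1.433, -0, 1.181, -0.178], TCP at [0.176, -0.6, 0.223] pointing down, gripper open.
Joint ranges: [-3.08, 3.08], [-0.75, 2.2], [0.22, 2.44], [-1.43, 4.57], [0, 2.65], [-2.85, 2.85]. Speed limits (rad/s): [2.79, 2.79, 3.14, 3.14, 3.14, 3.14].

### API

Orientations are given as a unit quaternion [x, y, z, w].
In Python, from rig import robot gives the robot as it stands. The module is installed in compiled form; this text tells all that it offers.
- The arm moves only by the tool send_rows, never from a script. Its argument "deltas" is a list of rows, each an object of numbers: "tx", "ty", "tz": the shift along the tool's x, y, z in cm; "rx", "ry", "rz": the turn, a rotation vector about the tool's x, y, z in rad. A call has 1 to 5 rows; each row is the pose to reach, as a shift and turn from the pose commanded when the call began, along the tool's axes at that moment; what a row does not reach only later rows make up. A row lasts 1/12 s, in which the tool goes at most 41.7 mm and 7.16 degrees, less where a joint would pass 70% of its speed; a pose out of reach is approached as far as the arm can. A call with a gripper value outside its range is refused whole. "claw" is the finger opening in cm, from 0 to 8.7, set as the call begins (left out, the last holds). The fingers move at their own pace and stop on an object; "squeeze" is the grip in N (left out, the last holds). Time passes only in rows, so rows that repeat a pose let the fingers close. It gives the time, the measured TCP pose, the force and the opening at its end, in the units of the state.
- robot.get_obs(): the state, without advancing time (a new reading comes with each control period).
- robot.camera(name): name is "scene" or "top" or "wrist"; returns a dict with "color" (480x640x3 uint8, red, green, blue), "z_map" (480x640 float32, m along the optical axis (not along the pixel's ray), 0 where there is no reading), "intrinsics" (3x3 intrinsics, pixels), "R" (3x3) and "t" (3): a world point X has camera coordinates R X + t; the wrist camera has in their place "tool_from_camera" (4x4, takes a point from camera to tool coordinates, whose origin is the TCP and whose axes are the flange's). Camera axes: x right, y down, z forward; pixel columns grow to the right and rows downward; lengths in m; the calibration is good to about 2 mm. A picture is of the moment at which its call begins: read the wrist's pose just before it.
- robot.hand_in(): hands the job in, once; it reports no verdict.
Trained networks look in the newest picture that a camera, given by its name, has taken for a name from the list of things; names that differ only in an ending like _2 or _b are one class to them, and where a whole thing is asked for, a point or a joint stands for the part that bears it (a point fixed in the world has none). Each returns a list of dicts, best first, with "p" (0 to 1); they miss things now and then, are a little off and sometimes report something else, mostly with a low value. They report only what shows in the picture. A call takes as long as a camera call.
- robot.outline_of(label, camera): "pixels" (480x640 bool, what is visible of it) and "xy" ([column, row] in pixels, amid what is visible of it).
- robot.tip_of(label, camera): "xy" ([column, row] in pixels: a listed point, or the origin of a listed thing).
The state is a dict: "time": time; "q": joint angles; "joint_velocities": joint speeds; "joint_torque": joint torques, N m; "position": TCP position; "tool_rot": TCP orientation; "ft_force": force on the tool from outside, world axes, zero at the start; "moment": the same for the moment, N m; "grip_width": finger opening in m.
Only numpy, scipy, OpenCV 4.12 (cv2) and the standard library are available. Lean on these libraries where they do the work, as an engineer would, in place of code of your own. Each camera call takes 0.05 s, during which the arm holds its last target.

### The job

Load the rack of lavender-capped blood tubes into the analyser: set it in the loading lane nose first with its handle trailing, slide it gently along the lane and under the hood until it is fully home against the end stop, and then press the green start button right down. Keep the rack upright, and leave the other two racks and everything else on the bench where they are.

Things in the scene. Friction and masses are not known exactly. Their poses are not given: they have to be found in the camera images.
- lavender: The rack to load: grey plastic carrier with five lavender-capped tubes clipped in a row, one rigid piece of about 0.14 kg. 150 mm long (x), 24 mm wide (y); caps and handle reach 90 mm above its underside. Origin: centre of its underside; +x points to its nose, the handle is at the -x end, z up.
- lavender_handle (a point): Middle of the lavender rack's handle, an upright block at its rear, 16 mm wide (y), 26 mm long (x), free to be gripped across its width from 54 to 90 mm above the underside. The point is 74 mm above the underside, 62 mm behind the rack's centre, 137 mm behind the nose; the nearest cap's edge is 27 mm ahead of it. Axes as the rack's.
- lavender_nose (a point): Front end of the lavender rack: middle of the foot's front face, at the level of the underside. Axes as the rack's.
- blue_handle (a point): Handle middle of the light-blue-capped rack, a like rack that must stay where it is. The three racks stand side by side about 110 mm apart and roughly parallel, in any order, on a blue mat 4 mm thick; handles towards the robot.
- yellow_handle (a point): Handle middle of the yellow-capped rack, a like rack that must stay where it is. Beyond the racks, at the table's left edge (y over 0.5 m), stands a fixed microscope 450 mm high.
- analyser: White blood analyser, fixed. x axis: along the loading lane into the machine; y across it; origin on the table, under the lane's centre line at the deck's front edge. Deck 30 mm high, 230 mm wide, y -90 to 140 mm. From x = 255 mm the cabinet rises to 360 mm above the table, y -120 to 200 mm; the lane goes on into it by a tunnel 70 mm wide.
- lane_entry (a point): Open end of the lane, on its floor and centre line, 30 mm above the table; axes as the analyser's. Two steel guide rails, 14 mm high above the floor and 3 mm thick, bound the lane, open above: 36 mm apart for the first 158 mm, narrowing to 29 mm over the next 35 mm, then 29 mm apart to the stop.
- lane_stop (a point): End stop, 288 mm from the entry, on the lane floor at the middle of the stop's face; axes as the analyser's. The rack is home when its nose bears on this face; its handle's middle is then 45 mm in front of the hood and 151 mm in from the entry.
- hood_edge (a point): Middle of the lower front edge of the hood overhanging the lane (white, blue stripe, 150 mm wide), 196 mm from the entry; underside 98 mm, top 138 mm above the lane floor, reaching back 47 mm to the cabinet. Axes as the analyser's.
- start_top (a point): Top centre of the round green start button, 28 mm across, on the deck 95 mm to the lane's +y side and 63 mm beyond the entry; pressed straight down, springs back.
- start (a joint): Travel of the start button: 0 released, 0.006 m fully down, which takes about 5 N.
- cup: Specimen cup with an orange lid, 56 mm across, 62 mm high; origin at the centre of its underside.
- diluent: Bottle with a blue cap, 72 mm across, 150 mm high; origin at the centre of its underside.
- tally: Steel hand counter lying on its back, 52 mm across, 36 mm high; origin at the centre of its underside.
- slidebox: Closed yellow slide box, 95 x 83 x 32 mm; origin at the centre of its underside.
- tipbox: Pipette-tip box with a blue lid, 120 x 82 x 65 mm; origin at the centre of its underside.

How it is judged:
By the outcome, as a careful person would: the job done as asked, in the order asked, and still so for the second after the job is handed in, with the robot touching nothing.
It also fails if it takes over 50 s, if anything falls off the work surface, if the arm or the gripper's body presses on something with over 40 N, if the wrist force passes 120 N, or if a joint passes its speed limit or range.

## Working session

There is one attempt and no reset: what is moved stays moved. The work goes in short steps, Python scripts to look and compute and a tool call to move; the robot and the scene stay as the last step left them, time stands still between calls to the robot, and variables do not carry over. Pictures are saved under pics/ and viewed, and the job is handed in when it is done.

Besides the shell and the picture viewer there is one more tool, called after "Request:" as name(argument=value, ...) on one line, values as JSON. send_rows: Moves the arm, as the interface text tells. Its arguments: {"type":"object","properties":{"deltas":{"type":"array","items":{"type":"object","properties":{"tx":{"type":"number"},"ty":{"type":"number"},"tz":{"type":"number"},"rx":{"type":"number"},"ry":{"type":"number"},"rz":{"type":"number"}}}},"claw":{"type":"number"},"squeeze":{"type":"number"}},"required":["deltas"]}

```bash
mkdir -p pics; cat > h.py <<'E'
from rig import robot
import numpy as np, cv2
from scipy.spatial.transform import Rotation as Ro
def snap(name,fn):
    o=robot.get_obs(); c=robot.camera(name)
    cv2.imwrite('pics/'+fn,cv2.cvtColor(c['color'],cv2.COLOR_RGB2BGR))
    if name=='wrist':
        T=np.eye(4);T[:3,:3]=Ro.from_quat(o['tool_rot']).as_matrix();T[:3,3]=o['position']
        W=T@np.array(c['tool_from_camera'])
    else:
        W=np.eye(4);W[:3,:3]=np.array(c['R']).T;W[:3,3]=-np.array(c['R']).T@np.array(c['t'])
    c['W']=W
    return c
def pt(c,u,v,z=None):
    K=np.array(c['intrinsics']); 
    if z is None: z=c['z_map'][int(round(v)),int(round(u))]
    p=np.linalg.inv(K)@[u,v,1]*z
    return c['W'][:3,:3]@p+c['W'][:3,3]
def ray_at(c,u,v,zw):
    K=np.array(c['intrinsics']); d=c['W'][:3,:3]@(np.linalg.inv(K)@[u,v,1]); o=c['W'][:3,3]
    return o+d*(zw-o[2])/d[2]
def cloud(c):
    K=np.array(c['intrinsics']); v,u=np.mgrid[:480,:640]; z=c['z_map']
    P=np.stack([(u-K[0,2])/K[0,0]*z,(v-K[1,2])/K[1,1]*z,z],-1)
    P=P@c['W'][:3,:3].T+c['W'][:3,3]; P[z==0]=np.nan
    return P
E
python3 - <<'E'
from h import *
np.set_printoptions(precision=4,suppress=True)
for n in ['scene','top']:
    c=snap(n,n+'0.png'); print(n,c['W'])
    for l in ['lavender_handle','lavender_nose','lavender','blue_handle','yellow_handle','lane_entry','lane_stop','hood_edge','start_top','analyser','cup','diluent','tally','slidebox','tipbox']:
        r=robot.tip_of(l,n)
        for d in r[:2]:
            u,v=d['xy']; 
            print(l,round(d['p'],2),np.round([u,v],1), pt(c,u,v) if 0<=u<639.4 and 0<=v<479.4 else '')
print(robot.get_obs())
E
```

```text
scene [[ 0.5788  0.6578 -0.4819  1.0335]
 [ 0.8153 -0.4536  0.3599 -0.2978]
 [ 0.0182 -0.6012 -0.7989  0.8836]
 [ 0.      0.      0.      1.    ]]
lavender_handle 0.79 [412.4 176.9] [0.4909 0.3797 0.0871]
lavender_nose 0.78 [437.5 231.1] [0.6192 0.3646 0.0133]
lavender 0.98 [425.8 213.7] [0.5693 0.3673 0.0299]
blue_handle 0.78 [364.8 188.2] [0.4476 0.2635 0.0774]
blue_handle 0.55 [209.6 291.9] [ 0.5596 -0.1991  0.1667]
yellow_handle 0.65 [332.2 199.6] [0.4451 0.1651 0.0934]
lane_entry 0.9 [302.2 276. ] [0.5482 0.0093 0.0282]
hood_edge 0.55 [212.2 289.6] [ 0.5585 -0.193   0.1677]
start_top 0.69 [297.5 318.6] [ 0.6427 -0.0651  0.0507]
analyser 0.59 [306.  281.3] [0.5691 0.0056 0.0359]
cup 0.89 [295.9 221.8] [0.4112 0.0828 0.0346]
diluent 0.88 [369.8 346.1] [0.7815 0.0106 0.0709]
tally 0.73 [319. 384.] [ 0.7725 -0.1021  0.0242]
tally 0.45 [333.6 202.3] [0.4545 0.1623 0.094 ]
slidebox 0.96 [444. 277.] [0.7337 0.2687 0.0316]
tipbox 0.98 [349.2 173. ] [0.3713 0.2745 0.0629]
top [[ 0.0236 -0.9952  0.095   0.447 ]
 [-0.9997 -0.0232  0.0055  0.0262]
 [-0.0033 -0.0951 -0.9955  1.0093]
 [ 0.   
[... 793 characters left out ...]
0.7627 -0.0927  0.0281]
tally 0.38 [167.  233.1] [0.5456 0.3768 0.0199]
slidebox 0.77 [212.7 162.3] [0.7027 0.28   0.0344]
tipbox 0.64 [195.5 337.4] [0.328  0.2891 0.0689]
tipbox 0.64 [202.2 282.2] [0.4406 0.2743 0.0932]
{'time': 1.6, 'q': array([-1.4635,  0.5275,  1.4327,  0.    ,  1.1814, -0.1785]), 'joint_velocities': array([-0.002 ,  0.0009,  0.0003,  0.0003, -0.0007,  0.0001]), 'joint_torque': array([  0.0031, -44.    , -17.6975,   0.0635,   0.0505,  -0.    ]), 'position': array([ 0.1762, -0.5996,  0.2226]), 'tool_rot': array([0.9898, 0.1424, 0.    , 0.    ]), 'ft_force': array([ 0.131 , -0.1002, -0.1374]), 'moment': array([ 0.019 ,  0.0203, -0.0361]), 'grip_width': 0.08720860202239261}
```

View images.

View pics/scene0.png

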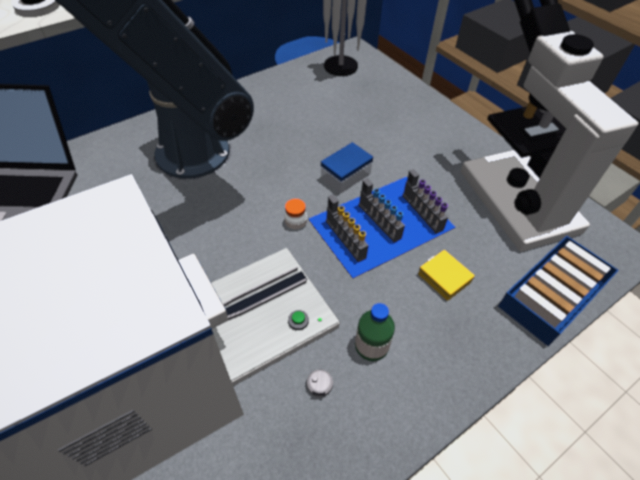

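View pics/top0.png

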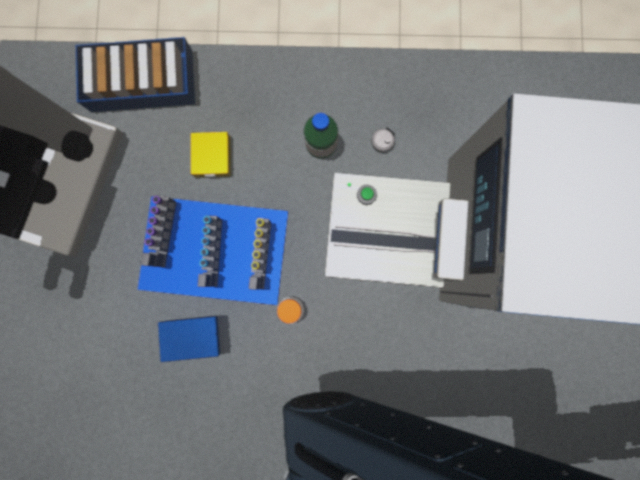

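```bash
python3 - <<'E'
from h import *
np.set_printoptions(precision=4,suppress=True)
for n in ['top','scene']:
    c=snap(n,n+'1.png'); P=cloud(c)
    for l in ['lavender','lavender_handle']:
        for d in robot.outline_of(l,n)[:1]:
            m=d['pixels']; Q=P[m]; Q=Q[~np.isnan(Q[:,0])]
            print(n,l,d['p'],m.sum(),np.percentile(Q,[2,50,98],axis=0))
            H=Q[(Q[:,2]>.085)]; print('top pts',len(H))
            B=Q[Q[:,2]>0.03]; w=np.linalg.svd((B-B.mean(0))[:,:2],full_matrices=False)[2][0]; print('axis',np.arctan2(w[1],w[0]),B.mean(0))
    # lane floor: dark pixels near
    m=(P[...,0]>.5)&(P[...,0]<.6)&(P[...,1]<.03)&(P[...,1]>-.2)&(P[...,2]>.02)&(P[...,2]<.05)&(c['color'].max(-1)<90)
    Q=P[m]; f=np.polyfit(Q[:,1],Q[:,0],1); print(n,'lane fit x=%.4f*y+%.4f'%tuple(f),m.sum(),Q[:,2].mean(), Q[:,1].min(),Q[:,1].max())
    big=cv2.resize(cv2.cvtColor(c['color'],cv2.COLOR_RGB2BGR)[(160 if n=='top' else 230):(310 if n=='top' else 360),(310 if n=='top' else 190):(470 if n=='top' else 350)],None,fx=5,fy=4.5 if n=='scene' else 4 ,interpolation=cv2.INTER_CUBIC); cv2.imwrite('pics/crop_%s.png'%n,big[:600,:800])
    if n=='top':
        m=(P[...,1]>.45)&(P[...,2]>.12); print('scope miny', P[m][:,1].min(), np.percentile(P[m],[1,50,99],axis=0))
E
```

```text
top lavender 0.61 1500 [[0.4745 0.3673 0.0106]
 [0.5441 0.3805 0.0591]
 [0.6155 0.3973 0.0977]]
top pts 351
axis 3.031157028850427 [0.5438 0.3812 0.0703]
top lavender_handle 0.56 1618 [[0.4744 0.367  0.0075]
 [0.5457 0.3809 0.0593]
 [0.6167 0.3987 0.0978]]
top pts 415
axis 3.0301707165707663 [0.5447 0.3817 0.0715]
top lane fit x=0.0609*y+0.5472 708 0.03134753772936421 -0.1999899677007549 0.012344072282834531
scope miny 0.5304357470759592 [[0.5208 0.5423 0.1222]
 [0.7027 0.5658 0.2065]
 [0.772  0.6304 0.3121]]
scene lavender 0.9 1607 [[ 0.4708  0.3613 -0.001 ]
 [ 0.5507  0.375   0.0533]
 [ 0.6211  0.4534  0.0941]]
top pts 251
axis -0.10221112418246373 [0.5502 0.3757 0.0651]
scene lavender_handle 0.7 1502 [[0.4743 0.3612 0.0038]
 [0.5516 0.3747 0.0544]
 [0.621  0.3943 0.0941]]
top pts 241
axis -0.10404928792448265 [0.5499 0.3756 0.0648]
scene lane fit x=0.0554*y+0.5442 772 0.030149745362069824 -0.1788349540725889 0.01422135379750522
```

View pics/crop_top.png

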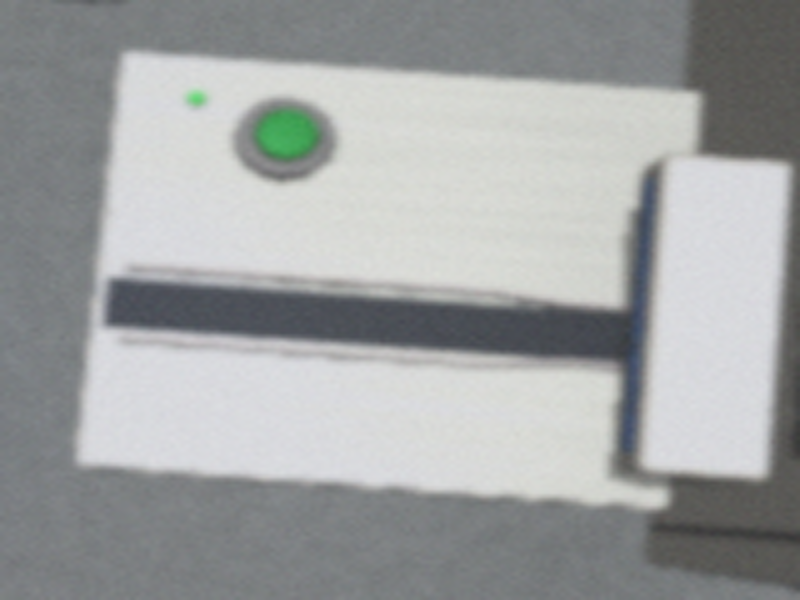

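```bash
cat > plan.py <<'E'
from h import *
def plan(wps,o=None,step=.04,rstep=.12,lat=None):
    "wps: list of (x,y,z,yaw); tool points down; prints calls"
    o=o or robot.get_obs()
    p=np.array(o['position']);R=Ro.from_quat(o['tool_rot'])
    rows=[]
    for x,y,z,yaw in wps:
        q=np.array([x,y,z]); R2=Ro.from_euler('z',yaw)*Ro.from_matrix(np.diag([1,-1,-1.]))
        rv=(R.inv()*R2).as_rotvec(); n=int(np.ceil(max(np.linalg.norm(q-p)/step,np.linalg.norm(rv)/rstep,1)))
        for i in range(1,n+1): rows.append((p+(q-p)*i/n,R*Ro.from_rotvec(rv*i/n)))
        p,R=q,R2
    p,R=np.array(o['position']),Ro.from_quat(o['tool_rot'])
    for k in range(0,len(rows),5):
        out=[]
        for q,S in rows[k:k+5]:
            t=R.inv().apply(q-p)*100; r=(R.inv()*S).as_rotvec()
            d={a:round(float(b),2 if a[0]=='t' else 3) for a,b in zip(['tx','ty','tz','rx','ry','rz'],[*t,*r])}
            out.append({a:b for a,b in d.items() if abs(b)>0.004})
        print(str(out).replace("'",'"'))
        p,R=rows[min(k+4,len(rows)-1)]
E
python3 - <<'E'
from plan import *
print(robot.camera('wrist')['tool_from_camera'])
plan([(0.19,-0.50,0.40,.4),(0.33,-.24,.42,.9),(.45,-.04,.38,1.51)])
E
```

```text
[[ 4.94586705e-04 -9.53057251e-01 -3.02789748e-01  8.44483817e-02]
 [ 9.99999805e-01  3.56047195e-04  5.12742748e-04  1.38070566e-03]
 [-3.80865754e-04 -3.02789942e-01  9.53057242e-01 -1.62369476e-01]
 [ 0.00000000e+00  0.00000000e+00  0.00000000e+00  1.00000000e+00]]
[{"tx": 0.69, "ty": -1.53, "tz": -2.96, "rz": -0.019}, {"tx": 1.38, "ty": -3.06, "tz": -5.91, "rz": -0.038}, {"tx": 2.06, "ty": -4.59, "tz": -8.87, "rz": -0.057}, {"tx": 2.75, "ty": -6.11, "tz": -11.83, "rz": -0.076}, {"tx": 3.44, "ty": -7.64, "tz": -14.79, "rz": -0.095}]
[{"tx": 0.83, "ty": -1.46, "tz": -2.96, "rz": -0.019}, {"tx": 3.66, "ty": -3.82, "tz": -3.21, "rz": -0.082}, {"tx": 6.5, "ty": -6.19, "tz": -3.46, "rz": -0.144}, {"tx": 9.33, "ty": -8.56, "tz": -3.71, "rz": -0.207}, {"tx": 12.16, "ty": -10.92, "tz": -3.96, "rz": -0.269}]
[{"tx": 3.36, "ty": -1.53, "tz": -0.25, "rz": -0.063}, {"tx": 6.72, "ty": -3.06, "tz": -0.5, "rz": -0.125}, {"tx": 10.08, "ty": -4.58, "tz": -0.75, "rz": -0.187}, {"tx": 13.44, "ty": -6.11, "tz": -1.0, "rz": -0.25}, {"tx": 17.05, "ty": -7.56, "tz": -0.33, "rz": -0.352}]
[{"tx": 3.89, "ty": -0.11, "tz": 0.67, "rz": -0.102}, {"tx": 7.77, "ty": -0.22, "tz": 1.33, "rz": -0.203}, {"tx": 11.66, "ty": -0.33, "tz": 2.0, "rz": -0.305}, {"tx": 15.54, "ty": -0.45, "tz": 2.67, "rz": -0.407}, {"tx": 19.43, "ty": -0.56, "tz": 3.33, "rz": -0.508}]
```

Request:
send_rows(deltas=[{"tx":0.7,"ty":-1.5,"tz":-3.0,"rz":-0.02},{"tx":1.4,"ty":-3.0,"tz":-5.9,"rz":-0.04},{"tx":2.1,"ty":-4.6,"tz":-8.9,"rz":-0.06},{"tx":2.8,"ty":-6.1,"tz":-11.8,"rz":-0.08},{"tx":3.4,"ty":-7.6,"tz":-14.8,"rz":-0.1}])

```text
schema error: expected keys tx, ty, tz, rx, ry, rz
```

Request:
send_rows(deltas=[{"tx":0.8,"ty":-1.5,"tz":-3.0,"rz":-0.02},{"tx":3.7,"ty":-3.8,"tz":-3.2,"rz":-0.08},{"tx":6.5,"ty":-6.2,"tz":-3.5,"rz":-0.14},{"tx":9.3,"ty":-8.6,"tz":-3.7,"rz":-0.21},{"tx":12.2,"ty":-10.9,"tz":-4.0,"rz":-0.27}])

```text
schema error: expected keys tx, ty, tz, rx, ry, rz
```

Request:
send_rows(deltas=[{"tx":3.4,"ty":-1.5,"tz":-0.2,"rz":-0.06},{"tx":6.7,"ty":-3.1,"tz":-0.5,"rz":-0.12},{"tx":10.1,"ty":-4.6,"tz":-0.8,"rz":-0.19},{"tx":13.4,"ty":-6.1,"tz":-1.0,"rz":-0.25},{"tx":17.0,"ty":-7.6,"tz":-0.3,"rz":-0.35}])

```text
schema error: expected keys tx, ty, tz, rx, ry, rz
```

Request:
send_rows(deltas=[{"tx":3.9,"ty":-0.3,"tz":0.7,"rz":-0.1},{"tx":7.8,"ty":-1.0,"tz":1.3,"rz":-0.2},{"tx":11.7,"ty":-1.8,"tz":2.0,"rz":-0.3},{"tx":15.5,"ty":-2.6,"tz":2.7,"rz":-0.41},{"tx":19.4,"ty":-3.3,"tz":3.3,"rz":-0.51}])

```text
schema error: expected keys tx, ty, tz, rx, ry, rz
```

All six keys are required.

Request:
send_rows(deltas=[{"tx":0.7,"ty":-1.5,"tz":-3.0,"rx":0,"ry":0,"rz":-0.02},{"tx":1.4,"ty":-3.0,"tz":-5.9,"rx":0,"ry":0,"rz":-0.04},{"tx":2.1,"ty":-4.6,"tz":-8.9,"rx":0,"ry":0,"rz":-0.06},{"tx":2.8,"ty":-6.1,"tz":-11.8,"rx":0,"ry":0,"rz":-0.08},{"tx":3.4,"ty":-7.6,"tz":-14.8,"rx":0,"ry":0,"rz":-0.1}])

```text
time: 2.37
position: [0.1875, -0.5159, 0.3717]
tool_rot: [0.981, 0.192, 0.0, -0.0]
ft_force: [0.3, -0.3, 0.5]
grip_width: 0.0871
```

Request:
send_rows(deltas=[{"tx":0.8,"ty":-1.5,"tz":-3.0,"rx":0,"ry":0,"rz":-0.02},{"tx":3.7,"ty":-3.8,"tz":-3.2,"rx":0,"ry":0,"rz":-0.08},{"tx":6.5,"ty":-6.2,"tz":-3.5,"rx":0,"ry":0,"rz":-0.14},{"tx":9.3,"ty":-8.6,"tz":-3.7,"rx":0,"ry":0,"rz":-0.21},{"tx":12.2,"ty":-10.9,"tz":-4.0,"rx":0,"ry":0,"rz":-0.27}])

```text
time: 2.78
position: [0.2596, -0.3685, 0.4108]
tool_rot: [0.946, 0.323, 0.0, 0.0]
ft_force: [0.7, -0.1, 0.8]
grip_width: 0.0876
```

Request:
send_rows(deltas=[{"tx":3.4,"ty":-1.5,"tz":-0.2,"rx":0,"ry":0,"rz":-0.06},{"tx":6.7,"ty":-3.1,"tz":-0.5,"rx":0,"ry":0,"rz":-0.12},{"tx":10.1,"ty":-4.6,"tz":-0.8,"rx":0,"ry":0,"rz":-0.19},{"tx":13.4,"ty":-6.1,"tz":-1.0,"rx":0,"ry":0,"rz":-0.25},{"tx":17.0,"ty":-7.6,"tz":-0.3,"rx":0,"ry":0,"rz":-0.35}])

```text
time: 3.2
position: [0.3488, -0.2055, 0.4153]
tool_rot: [0.876, 0.483, 0.001, 0.002]
ft_force: [2.1, -0.2, -0.3]
grip_width: 0.0871
```

Request:
send_rows(deltas=[{"tx":3.9,"ty":-0.3,"tz":0.7,"rx":0,"ry":0,"rz":-0.1},{"tx":7.8,"ty":-1.0,"tz":1.3,"rx":0,"ry":0,"rz":-0.2},{"tx":11.7,"ty":-1.8,"tz":2.0,"rx":0,"ry":0,"rz":-0.3},{"tx":15.5,"ty":-2.6,"tz":2.7,"rx":0,"ry":0,"rz":-0.41},{"tx":19.4,"ty":-3.3,"tz":3.3,"rx":0,"ry":0,"rz":-0.51}])

```text
time: 3.62
position: [0.4238, -0.0228, 0.3804]
tool_rot: [0.724, 0.689, 0.0, 0.0]
ft_force: [0.5, -0.1, 0.8]
grip_width: 0.0867
```

```bash
python3 - <<'E'
from h import *
np.set_printoptions(precision=4,suppress=True)
o=robot.get_obs();print(o['time'],o['position'],o['tool_rot'],o['joint_velocities'])
c=snap('wrist','w1.png');P=cloud(c);np.savez('w1.npz',P=P,W=c['W'],K=c['intrinsics'],col=c['color'])
for l in ['lane_entry','hood_edge','start_top','lane_stop']:
    for d in robot.tip_of(l,'wrist')[:1]:
        print(l,d['p'],d['xy'],pt(c,*d['xy']), ray_at(c,*d['xy'],.03))
E
```

```text
3.6167 [ 0.4238 -0.0228  0.3804] [0.7245 0.6893 0.0001 0.0003] [ 1.174   0.2998 -0.1425 -0.0024 -0.1781 -0.0112]
lane_entry 0.86 [419.9, 149.2] [0.5474 0.0097 0.0292] [0.5472 0.0098 0.03  ]
hood_edge 0.93 [428.7, 327.5] [ 0.4682 -0.0282  0.3963] [ 0.5661 -0.2482  0.03  ]
start_top 0.87 [493.6, 203.1] [ 0.6374 -0.06    0.0515] [ 0.6465 -0.0652  0.03  ]
```

View pics/w1.png

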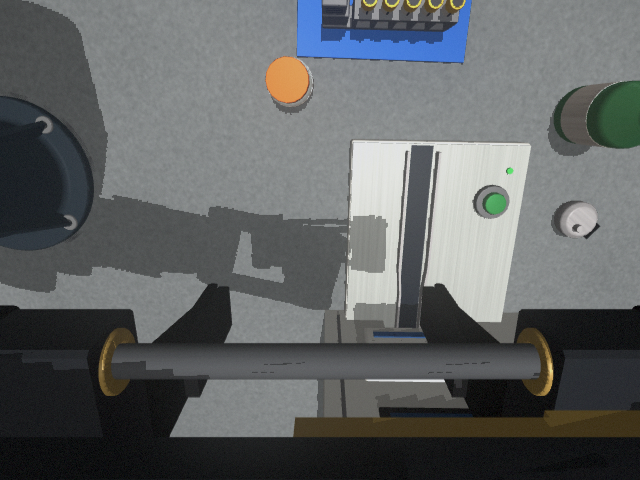

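```bash
python3 - <<'E'
from plan import *
np.set_printoptions(precision=4,suppress=True)
d=np.load('w1.npz');P=d['P'];col=d['col']
m=(abs(P[...,0]-.543)<.03)&(P[...,1]<.02)&(P[...,1]>-.17)&(abs(P[...,2]-.03)<.012)&(col.max(-1)<110)&(col[...,2].astype(int)-col[...,0]>3)
m=cv2.morphologyEx(m.astype(np.uint8),cv2.MORPH_OPEN,np.ones((7,7)))>0
Q=P[m];f=np.polyfit(Q[:,1],Q[:,0],1);print(f,m.sum(),Q[:,2].mean(),Q[:,1].min(),Q[:,1].max())
for y in np.arange(-.16,.02,.03):
    q=Q[abs(Q[:,1]-y)<.004]; 
    if len(q): print(y,q[:,0].min(),q[:,0].max(),(q[:,0].min()+q[:,0].max())/2)
# left/right deck edges
o=robot.get_obs();print(o['time'],o['position'],o['tool_rot'])
plan([(.40,.15,.36,2.0),(.44,.38,.30,3.04)])
E
```

```text
[0.0719 0.5488] 2639 0.03052931998931377 -0.1698924984398768 0.014313910544434691
-0.16 0.5242605514304706 0.5456964331822721 0.5349784923063714
-0.13 0.5268995699352773 0.552828755241995 0.5398641625886362
-0.1 0.5292519535713135 0.5552558619700708 0.5422539077706922
-0.07 0.5306946375830218 0.5570912449857166 0.5438929412843692
-0.04000000000000001 0.5324196937016724 0.558722929174876 0.5455713114382742
-0.010000000000000009 0.5346557387941896 0.5616796931023417 0.5481677159482656
3.8667 [ 0.4238 -0.0249  0.3807] [ 0.7262  0.6875 -0.0003  0.0003]
[{"tx": 3.47, "ty": -0.67, "tz": 0.41, "rz": -0.097}, {"tx": 6.93, "ty": -1.33, "tz": 0.82, "rz": -0.194}, {"tx": 10.4, "ty": -2.0, "tz": 1.23, "rz": -0.29}, {"tx": 13.87, "ty": -2.66, "tz": 1.64, "rz": -0.387}, {"tx": 17.34, "ty": -3.33, "tz": 2.05, "rz": -0.484}]
[{"tx": 2.14, "ty": 1.47, "tz": 0.67, "rz": -0.116}, {"tx": 4.28, "ty": 2.94, "tz": 1.33, "rz": -0.231}, {"tx": 6.42, "ty": 4.4, "tz": 2.0, "rz": -0.347}, {"tx": 8.56, "ty": 5.87, "tz": 2.67, "rz": -0.462}, {"tx": 10.69, "ty": 7.34, "tz": 3.33, "rz": -0.578}]
[{"tx": 0.99, "ty": 2.4, "tz": 0.67, "rz": -0.116}, {"tx": 1.98, "ty": 4.8, "tz": 1.33, "rz": -0.231}, {"tx": 2.97, "ty": 7.19, "tz": 2.0, "rz": -0.347}, {"tx": 3.96, "ty": 9.59, "tz": 2.67, "rz": -0.462}]
```

Request:
send_rows(deltas=[{"tx":3.5,"ty":-0.7,"tz":0.4,"rx":0,"ry":0,"rz":-0.1},{"tx":6.9,"ty":-1.3,"tz":0.8,"rx":0,"ry":0,"rz":-0.19},{"tx":10.4,"ty":-2.0,"tz":1.2,"rx":0,"ry":0,"rz":-0.29},{"tx":13.9,"ty":-2.7,"tz":1.6,"rx":0,"ry":0,"rz":-0.39},{"tx":17.3,"ty":-3.3,"tz":2.0,"rx":0,"ry":0,"rz":-0.48}])

```text
time: 4.28
position: [0.4005, 0.1492, 0.3609]
tool_rot: [0.542, 0.84, 0.0, 0.001]
ft_force: [1.3, -0.3, 0.1]
grip_width: 0.0869
```

Request:
send_rows(deltas=[{"tx":2.1,"ty":1.5,"tz":0.7,"rx":0,"ry":0,"rz":-0.12},{"tx":4.3,"ty":2.9,"tz":1.3,"rx":0,"ry":0,"rz":-0.23},{"tx":6.4,"ty":4.4,"tz":2.0,"rx":0,"ry":0,"rz":-0.35},{"tx":8.6,"ty":5.9,"tz":2.7,"rx":0,"ry":0,"rz":-0.46},{"tx":10.7,"ty":7.3,"tz":3.3,"rx":0,"ry":0,"rz":-0.58}])

```text
time: 4.7
position: [0.4242, 0.2767, 0.3275]
tool_rot: [0.278, 0.96, 0.0, 0.0]
ft_force: [0.7, -0.6, 0.3]
grip_width: 0.087
```

Request:
send_rows(deltas=[{"tx":1.0,"ty":2.4,"tz":0.7,"rx":0,"ry":0,"rz":-0.12},{"tx":2.0,"ty":4.8,"tz":1.3,"rx":0,"ry":0,"rz":-0.23},{"tx":3.0,"ty":7.2,"tz":2.0,"rx":0,"ry":0,"rz":-0.35},{"tx":4.0,"ty":9.6,"tz":2.7,"rx":0,"ry":0,"rz":-0.46},{"tx":4.0,"ty":9.6,"tz":2.7,"rx":0,"ry":0,"rz":-0.46}])

```text
time: 5.12
position: [0.4425, 0.3813, 0.2992]
tool_rot: [0.052, 0.999, 0.001, -0.0]
ft_force: [-0.1, -0.8, 0.2]
grip_width: 0.087
```

```bash
cat > rackfit.py <<'E'
from h import *
np.set_printoptions(precision=4,suppress=True)
def go(fn):
    robot.camera('top') # settle
    o=robot.get_obs();print(o['time'],o['position'],o['tool_rot'],abs(o['joint_velocities']).max())
    c=snap('wrist',fn);P=cloud(c)
    for l in ['lavender_handle','lavender_nose']:
        for d in robot.tip_of(l,'wrist')[:1]:
            print(l,d['p'],d['xy'],pt(c,*d['xy']),ray_at(c,*d['xy'],.078 if 'handle' in l else .004))
    for d in robot.outline_of('lavender','wrist')[:1]:
        Q=P[d['pixels']]; Q=Q[~np.isnan(Q[:,0])]; print(d['p'],len(Q),np.percentile(Q,[2,50,98],axis=0))
        return o,c,P,Q
E
python3 - <<'E'
from rackfit import *
o,c,P,Q=go('w2.png'); np.save('Q2.npy',Q)
H=Q[(Q[:,2]>.082)&(Q[:,0]<.505)];print(len(H),H.min(0),H.max(0),np.median(H,axis=0))
E
```

```text
5.1667 [0.442  0.3794 0.2997] [ 0.0539  0.9985 -0.0004 -0.0003] 0.03823061245813972
lavender_handle 0.93 [341.2, 238.7] [0.478  0.3898 0.0938] [0.4831 0.3899 0.078 ]
lavender_nose 0.76 [336.8, 321.0] [0.5676 0.3766 0.0941] [0.6184 0.3739 0.004 ]
0.84 2734 [[0.4729 0.3664 0.0128]
 [0.523  0.3836 0.0816]
 [0.6024 0.3982 0.0956]]
448 [0.4727 0.3808 0.0822] [0.4988 0.3988 0.0961] [0.4838 0.3897 0.094 ]
```

View pics/w2.png

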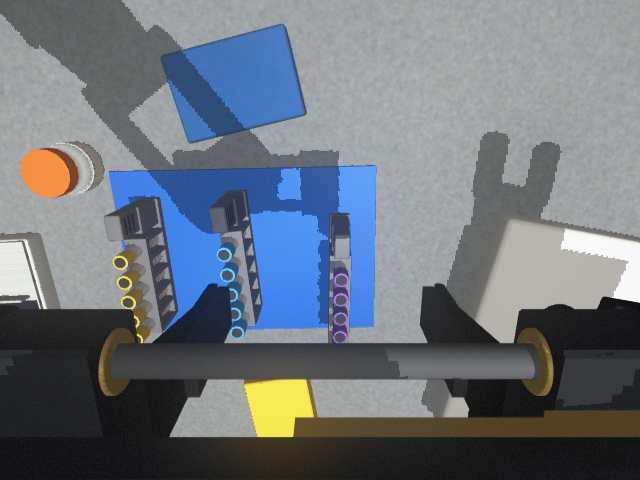

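```bash
python3 - <<'E'
from plan import *
np.set_printoptions(precision=4,suppress=True)
Q=np.load('Q2.npy')
T=Q[Q[:,2]>.085]
for a in np.arange(.472,.61,.012):
    q=T[abs(T[:,0]-a)<.006]
    if len(q)>10: print(a,len(q),q[:,1].min(),q[:,1].max(),np.median(q[:,1]))
r=cv2.minAreaRect((T[:,:2]*1000).astype(np.float32));print(r)
w=np.linalg.svd(T[:,:2]-T[:,:2].mean(0),full_matrices=False)[2][0];print(np.arctan2(w[1],w[0]))
plan([(.482,.390,.20,np.pi-.106),(.482,.390,.066,np.pi-.106)])
E
```

```text
0.472 112 0.38284097828940356 0.3988372549115573 0.3904753349988462
0.484 193 0.38157097918558164 0.398494391764277 0.3897475722713618
0.496 128 0.38083518669650185 0.3963386812916039 0.38871057450159247
0.52 188 0.37814764161884035 0.393056373385376 0.38521413043679875
0.532 78 0.3777335744245432 0.3911626648527434 0.384074651420353
0.544 156 0.3751474863290379 0.390811011529853 0.3829154031134434
0.556 94 0.3731681000164016 0.3871299360543439 0.3806583776575106
0.5680000000000001 119 0.37266484902293057 0.3879673640762365 0.3802849352997881
0.5800000000000001 127 0.37070095301174727 0.38514299627871285 0.3779833949618909
0.5920000000000001 70 0.37039204558422606 0.38567510432180463 0.3783276063972671
((533.187744140625, 384.2500305175781), (15.906516075134277, 121.07125091552734), 83.37113952636719)
-0.11601373424326879
[{"tx": -1.31, "ty": 0.55, "tz": 3.37}, {"tx": -2.61, "ty": 1.09, "tz": 6.74}, {"tx": -3.92, "ty": 1.64, "tz": 10.11}, {"tx": -3.92, "ty": 1.64, "tz": 13.46}, {"tx": -3.92, "ty": 1.64, "tz": 16.81}]
[{"tz": 3.35}, {"tz": 6.7}]
```

Request:
send_rows(deltas=[{"tx":-1.3,"ty":0.5,"tz":3.4,"rx":0,"ry":0,"rz":0.004},{"tx":-2.6,"ty":1.1,"tz":6.7,"rx":0,"ry":0,"rz":0.004},{"tx":-3.9,"ty":1.6,"tz":10.1,"rx":0,"ry":0,"rz":0.004},{"tx":-3.9,"ty":1.6,"tz":13.4,"rx":0,"ry":0,"rz":0.004},{"tx":-3.9,"ty":1.6,"tz":16.8,"rx":0,"ry":0,"rz":0.004}])

```text
time: 5.78
position: [0.4828, 0.3905, 0.1323]
tool_rot: [0.056, 0.998, 0.001, 0.001]
ft_force: [0.3, 0.3, -0.7]
grip_width: 0.0871
```

```bash
python3 - <<'E'
from plan import *
c=snap('wrist','w3.png')
P=cloud(c);T=P[(abs(P[...,0]-.486)<.03)&(abs(P[...,1]-.39)<.03)&(abs(P[...,2]-.094)<.006)]
print(len(T),T.min(0),T.max(0)); r=cv2.minAreaRect((T[:,:2]*1000).astype(np.float32));print(r)
o=robot.get_obs();print(o['time'],o['position'],o['tool_rot'])
plan([(.482,.390,.0635,np.pi-.112)],step=.025)
E
```

```text
1449 [0.47258676 0.38028933 0.08800126] [0.51598669 0.39891714 0.09592541]
((494.78509521484375, 388.6966552734375), (16.31634521484375, 43.84497833251953), 82.64408874511719)
5.8333 [0.4779939  0.38785183 0.12492694] [ 0.05645532  0.99838805 -0.00319961 -0.00488422]
[{"tx": -0.14, "ty": 0.1, "tz": 2.05}, {"tx": -0.29, "ty": 0.2, "tz": 4.09, "rx": -0.005, "ry": -0.006}, {"tx": -0.43, "ty": 0.3, "tz": 6.14, "rx": -0.007, "ry": -0.009}]
```

View pics/w3.png

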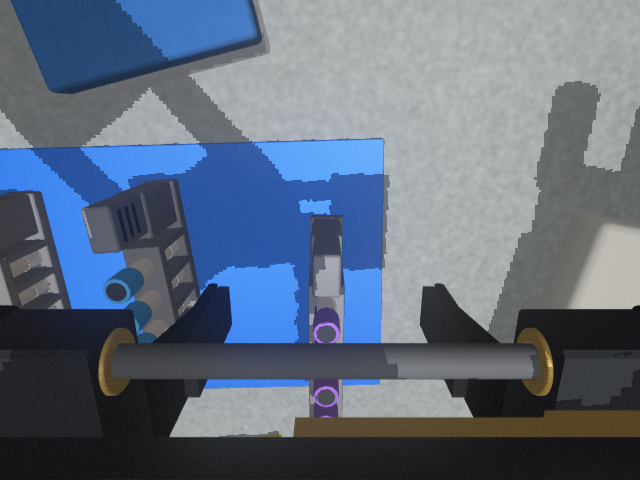

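Request:
send_rows(deltas=[{"tx":0,"ty":0,"tz":2.3,"rx":0,"ry":0,"rz":0},{"tx":0,"ty":0,"tz":4.6,"rx":0,"ry":0,"rz":0},{"tx":0,"ty":0,"tz":6.0,"rx":0,"ry":0,"rz":0},{"tx":0,"ty":0,"tz":6.9,"rx":0,"ry":0,"rz":0},{"tx":0,"ty":0,"tz":6.9,"rx":0,"ry":0,"rz":0}])

```text
time: 6.25
position: [0.4806, 0.3904, 0.063]
tool_rot: [0.056, 0.998, -0.001, -0.001]
ft_force: [-0.5, -0.5, 0.3]
grip_width: 0.087
```

Request:
send_rows(deltas=[{"tx":0,"ty":0,"tz":0,"rx":0,"ry":0,"rz":0},{"tx":0,"ty":0,"tz":0,"rx":0,"ry":0,"rz":0},{"tx":0,"ty":0,"tz":0,"rx":0,"ry":0,"rz":0},{"tx":0,"ty":0,"tz":0,"rx":0,"ry":0,"rz":0},{"tx":0,"ty":0,"tz":0,"rx":0,"ry":0,"rz":0}], claw=0.5, squeeze=20)

```text
time: 6.67
position: [0.4814, 0.3919, 0.0645]
tool_rot: [0.055, 0.998, 0.0, 0.001]
ft_force: [0.1, -0.4, 0.6]
grip_width: 0.0611
```

Request:
send_rows(deltas=[{"tx":0,"ty":0,"tz":0,"rx":0,"ry":0,"rz":0},{"tx":0,"ty":0,"tz":0,"rx":0,"ry":0,"rz":0},{"tx":0,"ty":0,"tz":0,"rx":0,"ry":0,"rz":0},{"tx":0,"ty":0,"tz":0,"rx":0,"ry":0,"rz":0},{"tx":0,"ty":0,"tz":0,"rx":0,"ry":0,"rz":0}])

```text
time: 7.08
position: [0.4809, 0.3916, 0.0635]
tool_rot: [0.055, 0.998, -0.0, -0.0]
ft_force: [0.5, 0.3, -0.3]
grip_width: 0.0285
```

Request:
send_rows(deltas=[{"tx":0,"ty":0,"tz":0,"rx":0,"ry":0,"rz":0},{"tx":0,"ty":0,"tz":0,"rx":0,"ry":0,"rz":0},{"tx":0,"ty":0,"tz":0,"rx":0,"ry":0,"rz":0},{"tx":0,"ty":0,"tz":0,"rx":0,"ry":0,"rz":0},{"tx":0,"ty":0,"tz":0,"rx":0,"ry":0,"rz":0}])

```text
time: 7.5
position: [0.4809, 0.3916, 0.0635]
tool_rot: [0.055, 0.998, -0.0, -0.0]
ft_force: [0.1, 0.4, 0.2]
grip_width: 0.0161
```

```bash
python3 - <<'E'
from plan import *
o=robot.get_obs(); print(o['joint_velocities'])
plan([(.481,.3915,.09,np.pi-.111)],step=.009)
print()
o['position']=np.array([.481,.3915,.09])
plan([(.481,.39,.22,np.pi-.111),(.5472,.03,.22,1.509)],o,step=.03,rstep=.1)
E
```

```text
[ 1.94769846e-03  4.39763374e-04  9.82116699e-05 -2.51121245e-04
 -7.37876645e-04 -2.07594983e-04]
[{"tz": -0.88}, {"tx": -0.01, "ty": -0.01, "tz": -1.77}, {"tx": -0.01, "ty": -0.01, "tz": -2.65}]

[{"ty": -0.03, "tz": -2.6}, {"tx": -0.01, "ty": -0.06, "tz": -5.2}, {"tx": -0.01, "ty": -0.09, "tz": -7.8}, {"tx": -0.01, "ty": -0.12, "tz": -10.4}, {"tx": -0.01, "ty": -0.15, "tz": -13.0}]
[{"tx": -0.66, "ty": -2.19, "rz": 0.095}, {"tx": -1.32, "ty": -4.38, "rz": 0.19}, {"tx": -1.98, "ty": -6.57, "rz": 0.285}, {"tx": -2.64, "ty": -8.76, "rz": 0.38}, {"tx": -3.3, "ty": -10.95, "rz": 0.475}]
[{"tx": -1.59, "ty": -1.65, "rz": 0.095}, {"tx": -3.18, "ty": -3.29, "rz": 0.19}, {"tx": -4.77, "ty": -4.94, "rz": 0.285}, {"tx": -6.36, "ty": -6.58, "rz": 0.38}, {"tx": -7.95, "ty": -8.23, "rz": 0.475}]
[{"tx": -2.17, "ty": -0.73, "rz": 0.095}, {"tx": -4.33, "ty": -1.47, "rz": 0.19}, {"tx": -6.5, "ty": -2.2, "rz": 0.285}, {"tx": -8.67, "ty": -2.94, "rz": 0.38}, {"tx": -10.83, "ty": -3.67, "rz": 0.475}]
[{"tx": -2.26, "ty": 0.34, "rz": 0.095}]
```

Request:
send_rows(deltas=[{"tx":0,"ty":0,"tz":-0.5,"rx":0,"ry":0,"rz":0},{"tx":0,"ty":0,"tz":-1.2,"rx":0,"ry":0,"rz":0},{"tx":0,"ty":0,"tz":-2.4,"rx":0,"ry":0,"rz":0},{"tx":0,"ty":0,"tz":-4.2,"rx":0,"ry":0,"rz":0},{"tx":0,"ty":0,"tz":-6.5,"rx":0,"ry":0,"rz":0}])

```text
time: 7.92
position: [0.4801, 0.3911, 0.1289]
tool_rot: [0.055, 0.998, -0.001, -0.001]
ft_force: [-0.2, 0.1, -0.3]
grip_width: 0.016
```

Request:
send_rows(deltas=[{"tx":0,"ty":0,"tz":-2.5,"rx":0,"ry":0,"rz":0},{"tx":0,"ty":0,"tz":-5.0,"rx":0,"ry":0,"rz":0},{"tx":0,"ty":0,"tz":-7.0,"rx":0,"ry":0,"rz":0},{"tx":0,"ty":0,"tz":-8.5,"rx":0,"ry":0,"rz":0},{"tx":0,"ty":-0.2,"tz":-9.2,"rx":0,"ry":0,"rz":0}])

```text
time: 8.33
position: [0.4819, 0.3906, 0.2246]
tool_rot: [0.055, 0.998, 0.002, 0.003]
ft_force: [-0.2, 0.0, -0.1]
grip_width: 0.0156
```

```bash
python3 - <<'E'
from plan import *
c=snap('wrist','w4.png')
print(robot.get_obs())
E
```

```text
{'time': 8.3833, 'q': array([ 5.00534922e-01,  5.15928073e-01,  1.44815329e+00, -2.93304669e-04,
        1.17127008e+00, -9.60555200e-01]), 'joint_velocities': array([-0.00047187,  0.03467832,  0.03069813,  0.00179235, -0.04270732,
        0.00459418]), 'joint_torque': array([ 1.87273859e-01, -4.11646414e+01, -1.68008637e+01,  5.67456696e-02,
        8.10564752e-02, -7.79432903e-04]), 'position': array([0.48199409, 0.39007619, 0.22470891]), 'tool_rot': array([0.05476879, 0.99849418, 0.00153046, 0.00272289]), 'ft_force': array([ 0.19208553, -0.56005537, -0.40143188]), 'moment': array([ 0.05876079, -0.05540572, -0.01393094]), 'grip_width': 0.015906320209273954}
```

View pics/w4.png

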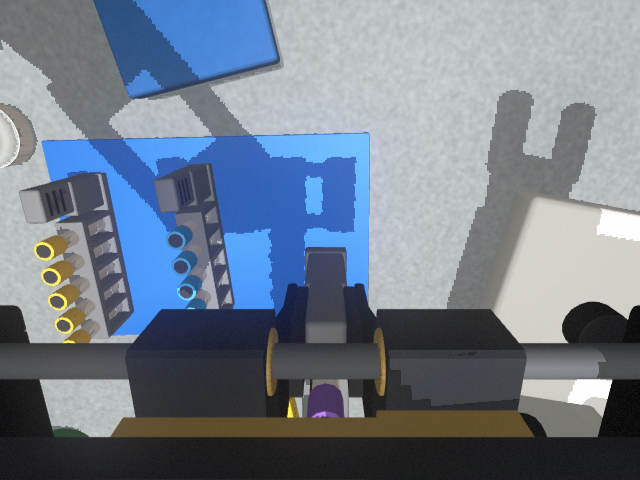

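Request:
send_rows(deltas=[{"tx":-0.6,"ty":-2.0,"tz":0,"rx":0,"ry":0,"rz":0.09},{"tx":-1.3,"ty":-4.2,"tz":0,"rx":0,"ry":0,"rz":0.18},{"tx":-2.0,"ty":-6.5,"tz":0,"rx":0,"ry":0,"rz":0.28},{"tx":-2.6,"ty":-8.7,"tz":0,"rx":0,"ry":0,"rz":0.38},{"tx":-3.3,"ty":-10.9,"tz":0,"rx":0,"ry":0,"rz":0.475}])

```text
time: 8.8
position: [0.5007, 0.2763, 0.2198]
tool_rot: [0.29, 0.957, -0.001, -0.001]
ft_force: [0.8, -0.8, -1.0]
grip_width: 0.0161
```

Request:
send_rows(deltas=[{"tx":-1.6,"ty":-1.6,"tz":0,"rx":0,"ry":0,"rz":0.095},{"tx":-3.2,"ty":-3.3,"tz":0,"rx":0,"ry":0,"rz":0.19},{"tx":-4.8,"ty":-4.9,"tz":0,"rx":0,"ry":0,"rz":0.285},{"tx":-6.4,"ty":-6.6,"tz":0,"rx":0,"ry":0,"rz":0.38},{"tx":-8.0,"ty":-8.2,"tz":0,"rx":0,"ry":0,"rz":0.475}])

```text
time: 9.22
position: [0.5222, 0.1638, 0.2199]
tool_rot: [0.508, 0.862, -0.001, -0.001]
ft_force: [0.3, -0.8, -1.1]
grip_width: 0.0163
```

Request:
send_rows(deltas=[{"tx":-2.2,"ty":-0.7,"tz":0,"rx":0,"ry":0,"rz":0.095},{"tx":-4.3,"ty":-1.5,"tz":0,"rx":0,"ry":0,"rz":0.19},{"tx":-6.5,"ty":-2.2,"tz":0,"rx":0,"ry":0,"rz":0.285},{"tx":-8.7,"ty":-2.9,"tz":0,"rx":0,"ry":0,"rz":0.38},{"tx":-10.2,"ty":-3.4,"tz":0,"rx":0,"ry":0,"rz":0.45}])

```text
time: 9.63
position: [0.543, 0.0575, 0.22]
tool_rot: [0.687, 0.726, -0.001, -0.0]
ft_force: [0.3, 0.7, -1.0]
grip_width: 0.0159
```

```bash
python3 - <<'E'
from plan import *
np.set_printoptions(precision=4,suppress=True)
robot.camera('scene')
o=robot.get_obs();print(o['time'],o['position'],2*np.arctan2(o['tool_rot'][1],o['tool_rot'][0]),abs(o['joint_velocities']).max())
c=snap('top','t4.png');np.savez('t4.npz',P=cloud(c),col=c['color'],W=c['W'],K=c['intrinsics'])
for l in ['lavender_nose','lane_entry','hood_edge']:
    for d in robot.tip_of(l,'top')[:1]: print(l,d['p'],d['xy'],pt(c,*d['xy']))
c=snap('wrist','w5.png');np.savez('w5.npz',P=cloud(c),col=c['color'],W=c['W'],K=c['intrinsics'])
for d in robot.tip_of('lane_entry','wrist')[:1]: print(d['p'],d['xy'],ray_at(c,*d['xy'],.03))
c=snap('scene','s5.png');np.savez('s5.npz',P=cloud(c),col=c['color'],W=c['W'],K=c['intrinsics'])
E
```

```text
9.6833 [0.5439 0.0552 0.22  ] 1.6231267177316557 0.09648813610335076
lavender_nose 0.58 [386.6, 225.5] [ 0.5485 -0.0791  0.2156]
lane_entry 0.58 [332.7, 234.0] [0.4908 0.0207 0.5971]
hood_edge 0.88 [436.4, 239.7] [ 0.5318 -0.1823  0.1516]
```

View pics/w5.png

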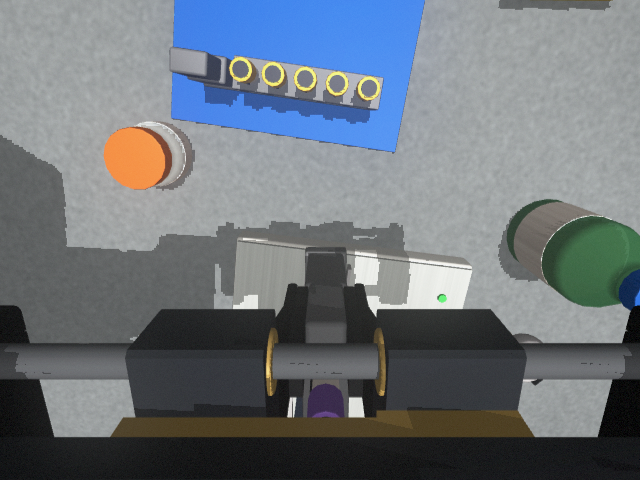

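View pics/t4.png

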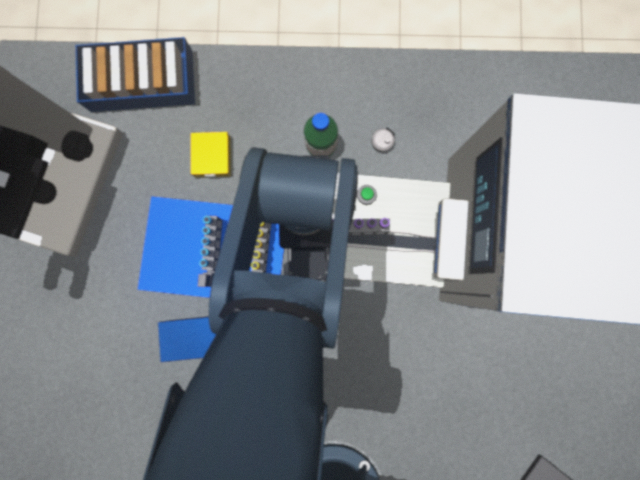

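View pics/s5.png

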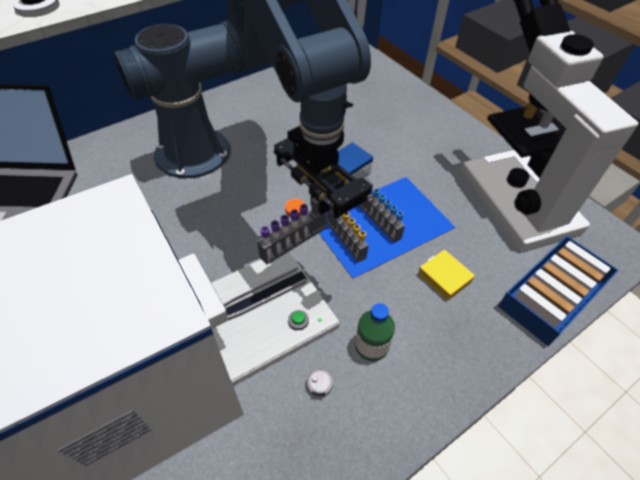

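```bash
python3 - <<'E'
from plan import *
np.set_printoptions(precision=4,suppress=True)
o=robot.get_obs();print(o['time'],o['position'],2*np.arctan2(o['tool_rot'][1],o['tool_rot'][0]))
for f in ['t4','s5']:
    d=np.load(f+'.npz');P=d['P'];c=d['col'].astype(int)
    # rack top surfaces at z ~ TCP-.0595+.09
    m=(abs(P[...,2]-.2505)<.012)&(abs(P[...,0]-.55)<.03)&(P[...,1]<.03)&(P[...,1]>-.12)
    Q=P[m]
    print(f,len(Q),Q.mean(0)); 
    purple=m&(c[...,2]-c[...,1]>15); Q=P[purple]
    w=np.polyfit(Q[:,1],Q[:,0],1);print(len(Q),w,'pred at y=-.04',np.polyval(w,-.04),'tool line', o['position'][0]+np.tan(np.pi/2-1.6231)*0 )
    yaw=2*np.arctan2(o['tool_rot'][1],o['tool_rot'][0]); k=np.cos(yaw)/np.sin(yaw)
    print('tool line at -.04',o['position'][0]+k*(-.04-o['position'][1]),k, 'nose-most',Q[:,1].min(), Q[:,2].max())
plan([(.5466,.02,.12,1.511)],step=.03)
E
```

```text
10.0333 [0.5428 0.0605 0.2204] 1.633595668855703
t4 242 [ 0.5486 -0.0443  0.2514]
186 [-0.0364  0.5467] pred at y=-.04 0.5481712686255493 tool line 0.5427760168801551
tool line at -.04 0.5490970080916381 -0.0628820276225271 nose-most -0.07706513206077102 0.2556375249678754
s5 372 [ 0.5497 -0.0268  0.2472]
316 [-0.0372  0.5496] pred at y=-.04 0.551100266294365 tool line 0.5427760168801551
tool line at -.04 0.5490970080916381 -0.0628820276225271 nose-most -0.07790956824924378 0.2525420847262696
[{"tx": -1.02, "ty": 0.03, "tz": 2.51, "rz": 0.031}, {"tx": -2.04, "ty": 0.07, "tz": 5.02, "rz": 0.061}, {"tx": -3.05, "ty": 0.1, "tz": 7.53, "rz": 0.092}, {"tx": -4.07, "ty": 0.13, "tz": 10.04, "rz": 0.123}]
```

```bash
python3 - <<'E'
from plan import *
o=robot.get_obs();print(o['time'],o['position'],abs(o['joint_velocities']).max())
plan([(.5484,.006,.13,1.510)],step=.022)
E
```

```text
10.0333 [0.54277602 0.06052143 0.22041672] 0.0030423538250621595
[{"tx": -1.1, "ty": 0.04, "tz": 1.81, "rz": 0.025}, {"tx": -2.19, "ty": 0.09, "tz": 3.62, "rz": 0.049}, {"tx": -3.29, "ty": 0.13, "tz": 5.42, "rz": 0.074}, {"tx": -4.38, "ty": 0.18, "tz": 7.23, "rz": 0.099}, {"tx": -5.48, "ty": 0.22, "tz": 9.04, "rz": 0.124}]
```

Request:
send_rows(deltas=[{"tx":-1.1,"ty":0.0,"tz":1.8,"rx":0,"ry":0,"rz":0.025},{"tx":-2.6,"ty":0.1,"tz":4.2,"rx":0,"ry":0,"rz":0.06},{"tx":-4.0,"ty":0.15,"tz":6.5,"rx":0,"ry":0,"rz":0.09},{"tx":-5.0,"ty":0.2,"tz":8.3,"rx":0,"ry":0,"rz":0.115},{"tx":-5.5,"ty":0.22,"tz":9.0,"rx":0,"ry":0,"rz":0.124}])

```text
time: 10.45
position: [0.5473, 0.0047, 0.1282]
tool_rot: [0.729, 0.684, -0.001, -0.002]
ft_force: [-0.4, -0.0, -1.1]
grip_width: 0.0159
```

Request:
send_rows(deltas=[{"tx":0,"ty":0,"tz":0,"rx":0,"ry":0,"rz":0},{"tx":0,"ty":0,"tz":0,"rx":0,"ry":0,"rz":0}])

```text
time: 10.62
position: [0.549, 0.0053, 0.1308]
tool_rot: [0.729, 0.685, 0.0, -0.0]
ft_force: [-0.5, 0.0, -1.9]
grip_width: 0.016
```

```bash
python3 - <<'E'
from plan import *
np.set_printoptions(precision=4,suppress=True)
o=robot.get_obs();yaw=2*np.arctan2(o['tool_rot'][1],o['tool_rot'][0]);print(o['time'],o['position'],yaw,abs(o['joint_velocities']).max(),o['ft_force'])
for f in ['top','scene']:
    d=snap(f,f+'6.png');P=cloud(d);c=d['color'].astype(int)
    m=(abs(P[...,2]-.161)<.015)&(abs(P[...,0]-.55)<.03)&(P[...,1]<.0)&(P[...,1]>-.145)
    purple=m&(c[...,2]-c[...,1]>15); Q=P[purple]
    w=np.polyfit(Q[:,1],Q[:,0],1);k=np.cos(yaw)/np.sin(yaw)
    print(f,len(Q),w,'at -.08',np.polyval(w,-.08),'tool',o['position'][0]+k*(-.08-o['position'][1]),Q[:,1].min(),Q[:,1].max())
    cc=cv2.cvtColor(d['color'],cv2.COLOR_RGB2BGR)
    cr=cc[170:290,310:470] if f=='top' else cc[230:350,190:350]
    cv2.imwrite('pics/crop6_%s.png'%f,cv2.resize(cr,None,fx=5,fy=5,interpolation=cv2.INTER_CUBIC))
E
```

```text
10.6167 [0.549  0.0053 0.1308] 1.508590405461777 0.02522229362513511 [-0.535   0.0454 -1.8619]
top 107 [0.0213 0.5429] at -.08 0.5411894173755804 tool 0.5436744809121404 -0.12659084545715593 -0.090328796152739
scene 337 [0.0627 0.5518] at -.08 0.5467675451702113 tool 0.5436744809121404 -0.1321654343229685 -0.028933999511645436
```

View pics/crop6_top.png

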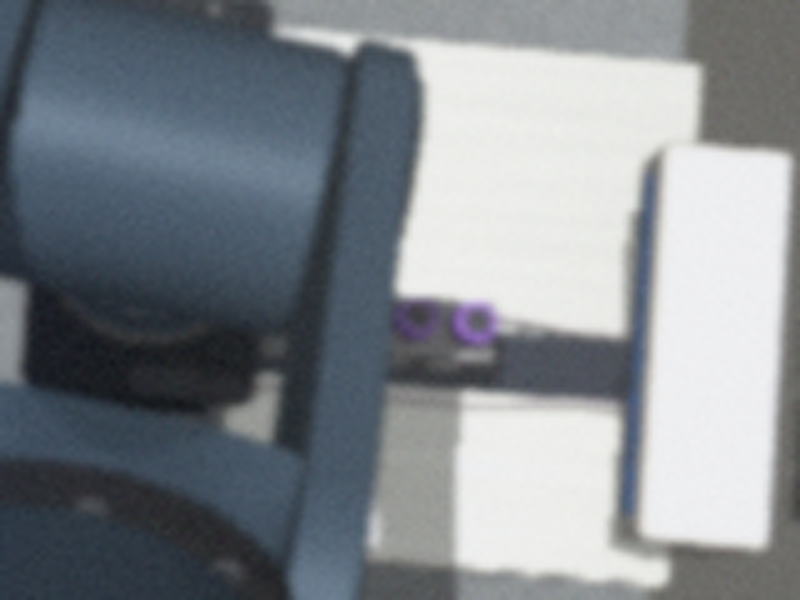

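View pics/crop6_scene.png

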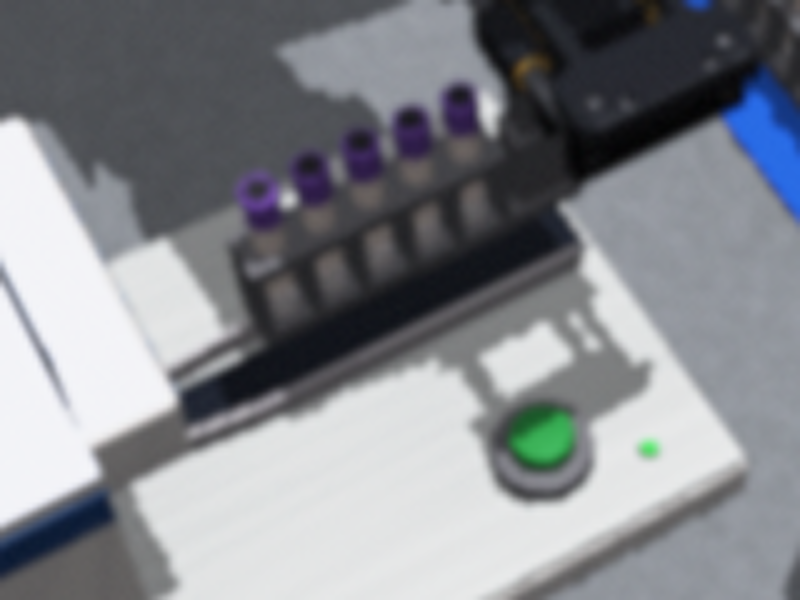

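Request:
send_rows(deltas=[{"tx":0,"ty":0,"tz":1.0,"rx":0,"ry":0,"rz":0},{"tx":0,"ty":0,"tz":2.0,"rx":0,"ry":0,"rz":0},{"tx":0,"ty":0,"tz":2.8,"rx":0,"ry":0,"rz":0},{"tx":0,"ty":0,"tz":3.4,"rx":0,"ry":0,"rz":0},{"tx":0,"ty":0,"tz":3.7,"rx":0,"ry":0,"rz":0}])

```text
time: 11.13
position: [0.5479, 0.005, 0.0922]
tool_rot: [0.729, 0.685, -0.001, -0.001]
ft_force: [-0.3, -0.6, -1.1]
grip_width: 0.0158
```

Request:
send_rows(deltas=[{"tx":0,"ty":0,"tz":0.1,"rx":0,"ry":0,"rz":0},{"tx":0,"ty":0,"tz":0.2,"rx":0,"ry":0,"rz":0},{"tx":0,"ty":0,"tz":0.3,"rx":0,"ry":0,"rz":0},{"tx":0,"ty":0,"tz":0.3,"rx":0,"ry":0,"rz":0}])

```text
time: 11.47
position: [0.549, 0.0047, 0.0906]
tool_rot: [0.729, 0.684, 0.0, 0.0]
ft_force: [-0.5, 0.4, -0.3]
grip_width: 0.016
```

```bash
python3 - <<'E'
from plan import *
np.set_printoptions(precision=4,suppress=True)
o=robot.get_obs();yaw=2*np.arctan2(o['tool_rot'][1],o['tool_rot'][0]);print(o['time'],o['position'],yaw,o['ft_force'],o['moment'])
d=snap('scene','s7.png');cc=cv2.cvtColor(d['color'],cv2.COLOR_RGB2BGR)
cv2.imwrite('pics/crop7_scene.png',cv2.resize(cc[230:350,190:350],None,fx=5,fy=5,interpolation=cv2.INTER_CUBIC))
E
```

```text
11.4667 [0.549  0.0047 0.0906] 1.5077063369318924 [-0.4844  0.3654 -0.2608] [ 0.0092 -0.0945  0.0165]
```

View pics/crop7_scene.png

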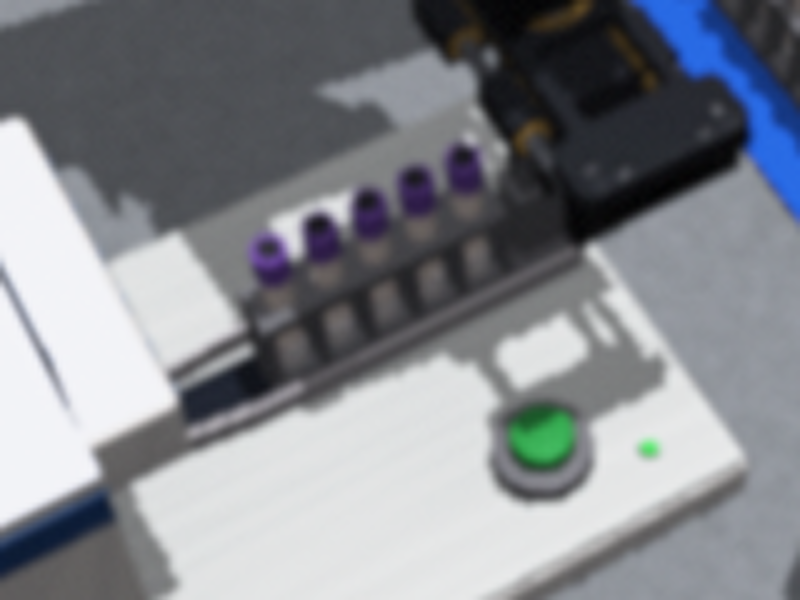

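Request:
send_rows(deltas=[{"tx":0,"ty":0,"tz":0.05,"rx":0,"ry":0,"rz":0},{"tx":0,"ty":0,"tz":0.1,"rx":0,"ry":0,"rz":0},{"tx":0,"ty":0,"tz":0.1,"rx":0,"ry":0,"rz":0}])

```text
time: 11.77
position: [0.5489, 0.0047, 0.0897]
tool_rot: [0.729, 0.684, 0.0, 0.0]
ft_force: [0.5, 0.2, -1.5]
grip_width: 0.0158
```

Request:
send_rows(deltas=[{"tx":-0.2,"ty":0,"tz":0,"rx":0,"ry":0,"rz":0},{"tx":-0.5,"ty":0,"tz":0,"rx":0,"ry":0,"rz":0},{"tx":-0.8,"ty":0,"tz":0,"rx":0,"ry":0,"rz":0},{"tx":-1.1,"ty":0,"tz":0,"rx":0,"ry":0,"rz":0},{"tx":-1.3,"ty":0,"tz":0,"rx":0,"ry":0,"rz":0}])

```text
time: 12.18
position: [0.548, -0.0088, 0.0896]
tool_rot: [0.729, 0.684, -0.0, 0.0]
ft_force: [-0.1, 0.2, -1.5]
grip_width: 0.0159
```

Request:
send_rows(deltas=[{"tx":-0.2,"ty":0,"tz":0.05,"rx":0,"ry":0,"rz":0},{"tx":-0.4,"ty":0,"tz":0.1,"rx":0,"ry":0,"rz":0},{"tx":-0.6,"ty":0,"tz":0.1,"rx":0,"ry":0,"rz":0}])

```text
time: 12.43
position: [0.5482, -0.0137, 0.0894]
tool_rot: [0.729, 0.684, 0.001, 0.0]
ft_force: [-0.4, 3.3, 4.4]
grip_width: 0.0155
```

Request:
send_rows(deltas=[{"tx":-0.2,"ty":0,"tz":0.05,"rx":0,"ry":0,"rz":0},{"tx":-0.4,"ty":0,"tz":0.1,"rx":0,"ry":0,"rz":0},{"tx":-0.6,"ty":0,"tz":0.1,"rx":0,"ry":0,"rz":0}])

```text
time: 12.68
position: [0.5484, -0.0188, 0.0894]
tool_rot: [0.729, 0.684, 0.002, 0.0]
ft_force: [0.1, 6.9, 10.3]
grip_width: 0.0158
```

Request:
send_rows(deltas=[{"tx":-0.0,"ty":0,"tz":-0.13,"rx":0,"ry":0,"rz":0},{"tx":-0.2,"ty":0,"tz":-0.13,"rx":0,"ry":0,"rz":0},{"tx":-0.4,"ty":0,"tz":-0.13,"rx":0,"ry":0,"rz":0},{"tx":-0.6,"ty":0,"tz":-0.13,"rx":0,"ry":0,"rz":0}])

```text
time: 13.02
position: [0.5474, -0.0259, 0.0894]
tool_rot: [0.729, 0.684, 0.001, 0.0]
ft_force: [0.8, 4.6, 6.7]
grip_width: 0.0161
```

Request:
send_rows(deltas=[{"tx":-0.3,"ty":0,"tz":0,"rx":0,"ry":0,"rz":0},{"tx":-0.6,"ty":0,"tz":0,"rx":0,"ry":0,"rz":0},{"tx":-0.9,"ty":0,"tz":0,"rx":0,"ry":0,"rz":0},{"tx":-1.2,"ty":0,"tz":0,"rx":0,"ry":0,"rz":0},{"tx":-1.4,"ty":0,"tz":0,"rx":0,"ry":0,"rz":0}])

```text
time: 13.43
position: [0.5465, -0.04, 0.0894]
tool_rot: [0.729, 0.684, 0.001, 0.0]
ft_force: [0.8, 3.4, 7.3]
grip_width: 0.0161
```

```bash
python3 - <<'E'
from plan import *
np.set_printoptions(precision=4,suppress=True)
o=robot.get_obs();yaw=2*np.arctan2(o['tool_rot'][1],o['tool_rot'][0]);print(o['time'],o['position'],yaw,o['ft_force'],o['moment'])
for f in ['scene','top']:
  d=snap(f,f+'8.png');cc=cv2.cvtColor(d['color'],cv2.COLOR_RGB2BGR)
  cr=cc[230:350,190:350] if f=='scene' else cc[200:275,370:470]
  cv2.imwrite('pics/crop8_%s.png'%f,cv2.resize(cr,None,fx=5 if f=='scene' else 8,fy=5 if f=='scene' else 8,interpolation=cv2.INTER_CUBIC))
E
```

```text
13.4333 [ 0.5465 -0.04    0.0894] 1.5069610311686323 [0.7893 3.3636 7.289 ] [ 0.6434 -0.1308  0.0044]
```

View pics/crop8_top.png

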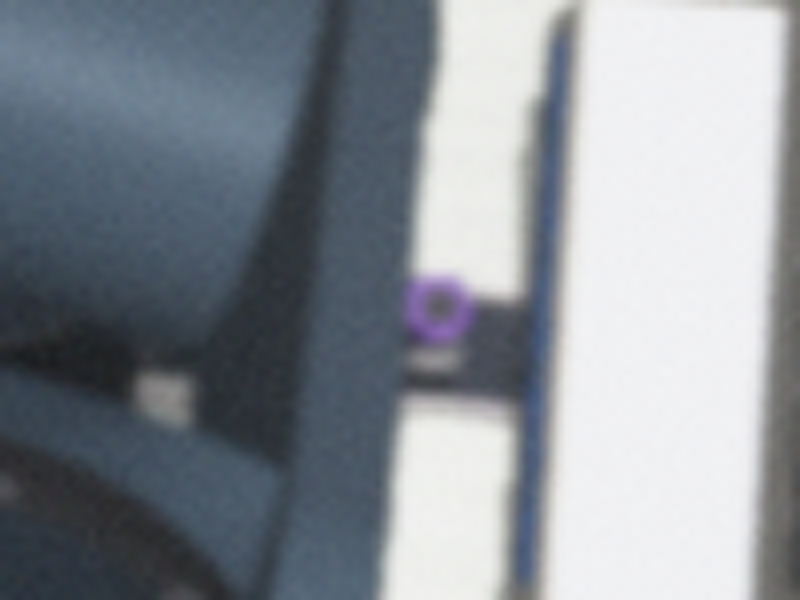

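View pics/crop8_scene.png

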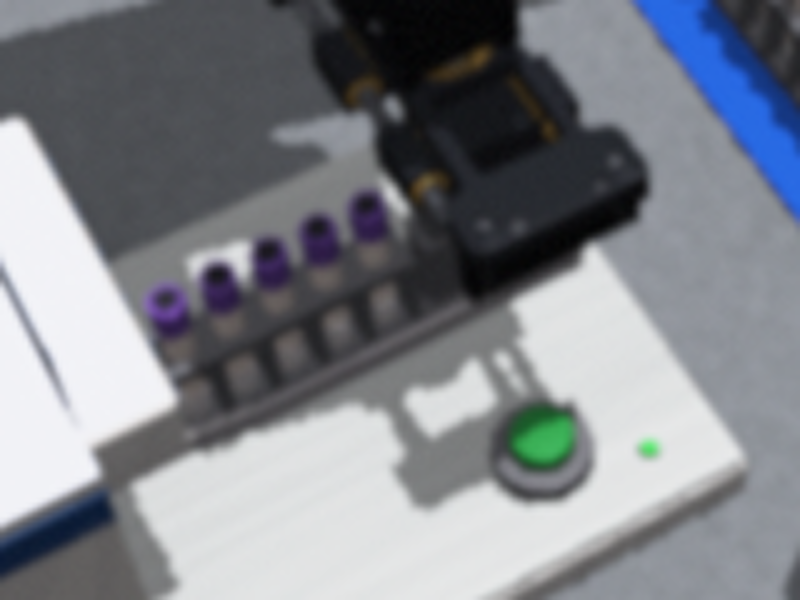

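Request:
send_rows(deltas=[{"tx":-0.2,"ty":0,"tz":-0.1,"rx":0,"ry":0,"rz":0},{"tx":-0.5,"ty":0,"tz":-0.1,"rx":0,"ry":0,"rz":0},{"tx":-0.8,"ty":0,"tz":-0.1,"rx":0,"ry":0,"rz":0},{"tx":-1.1,"ty":0,"tz":-0.1,"rx":0,"ry":0,"rz":0},{"tx":-1.4,"ty":0,"tz":-0.1,"rx":0,"ry":0,"rz":0}])

```text
time: 13.95
position: [0.5449, -0.0547, 0.0895]
tool_rot: [0.729, 0.684, -0.0, -0.0]
ft_force: [-0.6, 0.5, -1.2]
grip_width: 0.0156
```

Request:
send_rows(deltas=[{"tx":-0.3,"ty":0,"tz":0,"rx":0,"ry":0,"rz":0},{"tx":-0.6,"ty":0,"tz":0,"rx":0,"ry":0,"rz":0},{"tx":-0.9,"ty":0,"tz":0,"rx":0,"ry":0,"rz":0},{"tx":-1.2,"ty":0,"tz":0,"rx":0,"ry":0,"rz":0},{"tx":-1.5,"ty":0,"tz":0,"rx":0,"ry":0,"rz":0}])

```text
time: 14.37
position: [0.5441, -0.0694, 0.0898]
tool_rot: [0.729, 0.684, -0.0, -0.0]
ft_force: [-0.0, -0.1, -0.7]
grip_width: 0.0159
```

```bash
python3 - <<'E'
from plan import *
np.set_printoptions(precision=4,suppress=True)
o=robot.get_obs();yaw=2*np.arctan2(o['tool_rot'][1],o['tool_rot'][0]);print(o['time'],o['position'],yaw,o['ft_force'],o['moment'])
E
```

```text
14.3667 [ 0.5441 -0.0694  0.0898] 1.5077537281529096 [-0.006  -0.1055 -0.7165] [ 0.0437 -0.075   0.0064]
```

Request:
send_rows(deltas=[{"tx":-0.3,"ty":0,"tz":0.03,"rx":0,"ry":0,"rz":0},{"tx":-0.6,"ty":0,"tz":0.03,"rx":0,"ry":0,"rz":0},{"tx":-0.9,"ty":0,"tz":0.03,"rx":0,"ry":0,"rz":0},{"tx":-1.2,"ty":0,"tz":0.03,"rx":0,"ry":0,"rz":0},{"tx":-1.5,"ty":0,"tz":0.03,"rx":0,"ry":0,"rz":0}])

```text
time: 14.78
position: [0.5432, -0.0843, 0.0896]
tool_rot: [0.729, 0.685, -0.0, -0.0]
ft_force: [0.6, -0.0, -0.8]
grip_width: 0.0162
```

Request:
send_rows(deltas=[{"tx":-0.3,"ty":0,"tz":0,"rx":0,"ry":0,"rz":0},{"tx":-0.6,"ty":0,"tz":0,"rx":0,"ry":0,"rz":0},{"tx":-0.9,"ty":0,"tz":0,"rx":0,"ry":0,"rz":0},{"tx":-1.2,"ty":0,"tz":0,"rx":0,"ry":0,"rz":0},{"tx":-1.5,"ty":0,"tz":0,"rx":0,"ry":0,"rz":0}])

```text
time: 15.2
position: [0.5423, -0.0993, 0.0896]
tool_rot: [0.729, 0.684, 0.0, 0.0]
ft_force: [0.5, 0.4, -1.3]
grip_width: 0.0158
```

Request:
send_rows(deltas=[{"tx":-0.3,"ty":0,"tz":0,"rx":0,"ry":0,"rz":0},{"tx":-0.6,"ty":0,"tz":0,"rx":0,"ry":0,"rz":0},{"tx":-0.9,"ty":0,"tz":0,"rx":0,"ry":0,"rz":0},{"tx":-1.2,"ty":0,"tz":0,"rx":0,"ry":0,"rz":0},{"tx":-1.5,"ty":0,"tz":0,"rx":0,"ry":0,"rz":0}])

```text
time: 15.62
position: [0.5413, -0.1143, 0.0896]
tool_rot: [0.729, 0.684, -0.0, -0.0]
ft_force: [-0.5, 0.2, -1.4]
grip_width: 0.0157
```

```bash
python3 - <<'E'
from plan import *
np.set_printoptions(precision=4,suppress=True)
o=robot.get_obs();yaw=2*np.arctan2(o['tool_rot'][1],o['tool_rot'][0]);print(o['time'],o['position'],yaw,o['ft_force'],o['moment'])
d=snap('scene','s9.png');cc=cv2.cvtColor(d['color'],cv2.COLOR_RGB2BGR)
cv2.imwrite('pics/crop9.png',cv2.resize(cc[230:350,190:350],None,fx=5,fy=5,interpolation=cv2.INTER_CUBIC))
E
```

```text
15.6167 [ 0.5413 -0.1143  0.0896] 1.5078192916717041 [-0.547   0.1531 -1.3966] [ 0.0218 -0.0819  0.0061]
```

View pics/crop9.png

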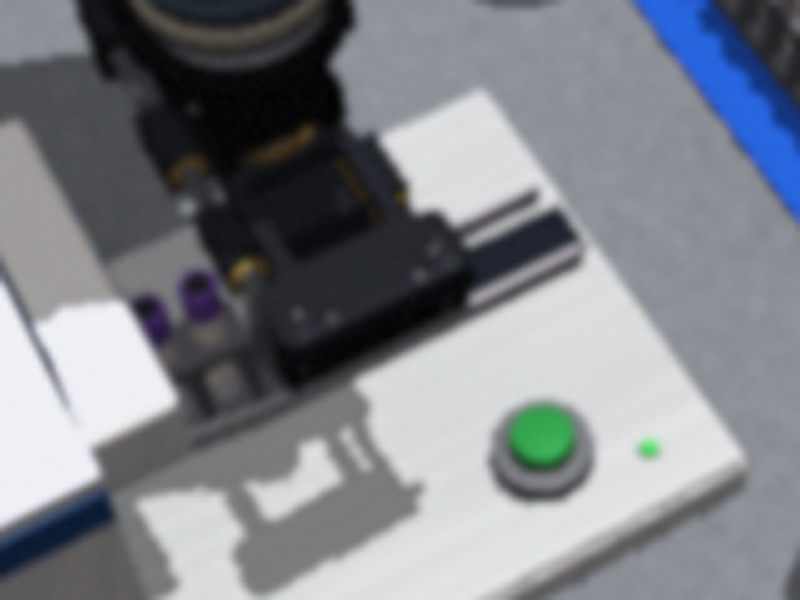

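Request:
send_rows(deltas=[{"tx":-0.3,"ty":0,"tz":0,"rx":0,"ry":0,"rz":0},{"tx":-0.6,"ty":0,"tz":0,"rx":0,"ry":0,"rz":0},{"tx":-0.9,"ty":0,"tz":0,"rx":0,"ry":0,"rz":0},{"tx":-1.1,"ty":0,"tz":0,"rx":0,"ry":0,"rz":0},{"tx":-1.3,"ty":0,"tz":0,"rx":0,"ry":0,"rz":0}])

```text
time: 16.08
position: [0.5405, -0.1272, 0.0896]
tool_rot: [0.729, 0.684, 0.0, 0.0]
ft_force: [-0.3, 0.4, -0.6]
grip_width: 0.0159
```

Request:
send_rows(deltas=[{"tx":-0.1,"ty":0,"tz":0,"rx":0,"ry":0,"rz":0},{"tx":-0.2,"ty":0,"tz":0,"rx":0,"ry":0,"rz":0},{"tx":-0.3,"ty":0,"tz":0,"rx":0,"ry":0,"rz":0},{"tx":-0.4,"ty":0,"tz":0,"rx":0,"ry":0,"rz":0},{"tx":-0.5,"ty":0,"tz":0,"rx":0,"ry":0,"rz":0}])

```text
time: 16.5
position: [0.5401, -0.132, 0.0895]
tool_rot: [0.729, 0.685, -0.0, -0.0]
ft_force: [0.8, -0.7, 0.1]
grip_width: 0.0157
```

Request:
send_rows(deltas=[{"tx":-0.1,"ty":0,"tz":0,"rx":0,"ry":0,"rz":0},{"tx":-0.2,"ty":0,"tz":0,"rx":0,"ry":0,"rz":0},{"tx":-0.3,"ty":0,"tz":0,"rx":0,"ry":0,"rz":0}])

```text
time: 16.75
position: [0.54, -0.135, 0.0896]
tool_rot: [0.729, 0.685, -0.0, -0.0]
ft_force: [0.3, -0.2, -0.5]
grip_width: 0.0155
```

Request:
send_rows(deltas=[{"tx":-0.1,"ty":0,"tz":0,"rx":0,"ry":0,"rz":0},{"tx":-0.2,"ty":0,"tz":0,"rx":0,"ry":0,"rz":0},{"tx":-0.3,"ty":0,"tz":0,"rx":0,"ry":0,"rz":0}])

```text
time: 17.0
position: [0.5397, -0.1371, 0.0896]
tool_rot: [0.729, 0.684, 0.001, -0.001]
ft_force: [1.1, 6.3, 1.9]
grip_width: 0.0164
```

Request:
send_rows(deltas=[{"tx":-0.1,"ty":0,"tz":0,"rx":0,"ry":0,"rz":0},{"tx":-0.2,"ty":0,"tz":0,"rx":0,"ry":0,"rz":0},{"tx":-0.2,"ty":0,"tz":0,"rx":0,"ry":0,"rz":0}])

```text
time: 17.25
position: [0.5396, -0.1372, 0.0899]
tool_rot: [0.729, 0.684, 0.002, -0.002]
ft_force: [1.3, 9.5, 2.6]
grip_width: 0.0158
```

Request:
send_rows(deltas=[{"tx":0.1,"ty":0,"tz":0.03,"rx":0,"ry":0,"rz":0},{"tx":0.1,"ty":0,"tz":0.03,"rx":0,"ry":0,"rz":0},{"tx":0.1,"ty":0,"tz":0.03,"rx":0,"ry":0,"rz":0}])

```text
time: 17.5
position: [0.5397, -0.1371, 0.0895]
tool_rot: [0.729, 0.684, 0.001, -0.001]
ft_force: [1.0, 6.9, 3.0]
grip_width: 0.0156
```

Request:
send_rows(deltas=[{"tx":0,"ty":0,"tz":0,"rx":0,"ry":0,"rz":0},{"tx":0,"ty":0,"tz":0,"rx":0,"ry":0,"rz":0},{"tx":0,"ty":0,"tz":0,"rx":0,"ry":0,"rz":0},{"tx":0,"ty":0,"tz":0,"rx":0,"ry":0,"rz":0},{"tx":0,"ty":0,"tz":0,"rx":0,"ry":0,"rz":0}], claw=4.5)

```text
time: 17.92
position: [0.5398, -0.1394, 0.0893]
tool_rot: [0.729, 0.684, -0.0, 0.0]
ft_force: [0.0, -0.4, -0.7]
grip_width: 0.0403
```

```bash
python3 - <<'E'
from plan import *
np.set_printoptions(precision=4,suppress=True)
o=robot.get_obs();yaw=2*np.arctan2(o['tool_rot'][1],o['tool_rot'][0]);print(o['time'],o['position'],yaw,o['ft_force'],o['moment'],o['grip_width'])
c=snap('wrist','w10.png')
E
```

```text
17.9167 [ 0.5398 -0.1394  0.0893] 1.5075299769824115 [ 0.0049 -0.3725 -0.7017] [-0.0133 -0.1492 -0.0394] 0.040287751795603136
```

View pics/w10.png

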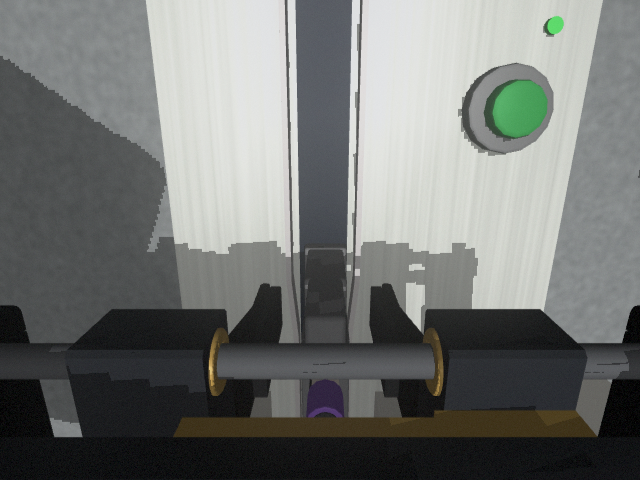

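Request:
send_rows(deltas=[{"tx":0.05,"ty":0,"tz":-0.8,"rx":0,"ry":0,"rz":0},{"tx":0.1,"ty":0,"tz":-2.2,"rx":0,"ry":0,"rz":0},{"tx":0.1,"ty":0,"tz":-4.2,"rx":0,"ry":0,"rz":0},{"tx":0.1,"ty":0,"tz":-7,"rx":0,"ry":0,"rz":0},{"tx":0.1,"ty":0,"tz":-10,"rx":0,"ry":0,"rz":0}])

```text
time: 18.38
position: [0.5389, -0.1376, 0.1899]
tool_rot: [0.729, 0.684, -0.0, -0.001]
ft_force: [0.4, 0.5, 0.0]
grip_width: 0.0451
```

Request:
send_rows(deltas=[{"tx":2,"ty":0,"tz":-2,"rx":0,"ry":0,"rz":0},{"tx":5,"ty":1,"tz":-3,"rx":0,"ry":0,"rz":0},{"tx":7,"ty":2,"tz":-4,"rx":0,"ry":0,"rz":0},{"tx":8,"ty":3,"tz":-4,"rx":0,"ry":0,"rz":0},{"tx":8,"ty":3,"tz":-4,"rx":0,"ry":0,"rz":0}], claw=0)

```text
time: 18.8
position: [0.5771, -0.0585, 0.2304]
tool_rot: [0.728, 0.686, 0.001, 0.002]
ft_force: [-0.4, -0.6, -0.3]
grip_width: 0.0196
```

Request:
send_rows(deltas=[{"tx":0,"ty":0,"tz":0,"rx":0,"ry":0,"rz":0},{"tx":0,"ty":0,"tz":0,"rx":0,"ry":0,"rz":0}])

```text
time: 18.97
position: [0.5739, -0.0606, 0.2283]
tool_rot: [0.729, 0.684, -0.001, -0.001]
ft_force: [-0.3, -0.1, 0.5]
grip_width: 0.0064
```

```bash
python3 - <<'E'
from plan import *
np.set_printoptions(precision=4,suppress=True)
o=robot.get_obs();yaw=2*np.arctan2(o['tool_rot'][1],o['tool_rot'][0]);print(o['time'],o['position'],yaw,abs(o['joint_velocities']).max(),o['grip_width'])
c=snap('wrist','w11.png');P=cloud(c)
for l in ['start_top','lane_entry','lavender_handle']:
    for d in robot.tip_of(l,'wrist')[:1]: print(l,d['p'],d['xy'],pt(c,*d['xy']),ray_at(c,*d['xy'],.104 if 'lav' in l else (.05 if 'start' in l else .03)))
col=c['color'].astype(int)
m=(col[...,1]-col[...,0]>50)&(col[...,1]-col[...,2]>30)&(abs(P[...,0]-.64)<.04)&(abs(P[...,1]+.06)<.04)
m=cv2.morphologyEx(m.astype(np.uint8),cv2.MORPH_OPEN,np.ones((5,5)))>0
Q=P[m];print('btn',len(Q),np.percentile(Q,[2,50,98],axis=0)); T=Q[Q[:,2]>Q[:,2].max()-.004];print(T.min(0),T.max(0),(T.min(0)+T.max(0))/2)
m=(abs(P[...,0]-.54)<.02)&(P[...,1]>-.18)&(P[...,1]<-.08)&(abs(P[...,2]-.12)<.01);T=P[m]
if len(T): print('handle top',T.min(0),T.max(0))
E
```

```text
18.9667 [ 0.5739 -0.0606  0.2283] 1.5075819643003534 0.012179300807971834 0.006358707001607632
start_top 0.93 [397.9, 206.6] [ 0.6384 -0.0601  0.0529] [ 0.6389 -0.0608  0.05  ]
lane_entry 0.98 [292.2, 131.2] [0.5496 0.0084 0.0307] [0.5496 0.0084 0.03  ]
btn 710 [[ 0.6282 -0.0724  0.0326]
 [ 0.6403 -0.0598  0.0521]
 [ 0.6632 -0.0218  0.0537]]
[ 0.6271 -0.0738  0.0507] [ 0.6519 -0.0481  0.0547] [ 0.6395 -0.061   0.0527]
```

View pics/w11.png

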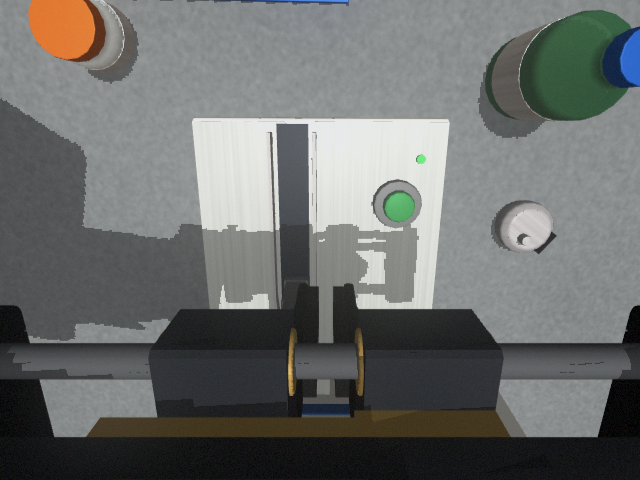

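```bash
python3 - <<'E'
from plan import *
np.set_printoptions(precision=4,suppress=True)
c=snap('top','t12.png');P=cloud(c)
m=(P[...,0]>.66)&(P[...,0]<.84)&(abs(P[...,1]-.04)<.08)&(P[...,2]>.02)&(P[...,2]<.2)
Q=P[m];print(Q.min(0),Q.max(0));
c2=snap('scene','s12.png');P=cloud(c2)
m=(P[...,0]>.66)&(P[...,0]<.86)&(abs(P[...,1]-.04)<.08)&(P[...,2]>.02)&(P[...,2]<.2)
Q=P[m];print(Q.min(0),Q.max(0))
for l in ['lavender_handle','lavender']:
  for d in robot.tip_of(l,'scene')[:1]: print(l,d['p'],pt(c2,*d['xy']))
H=P[(abs(P[...,0]-.54)<.02)&(P[...,1]>-.17)&(P[...,1]<-.1)&(P[...,2]>.112)&(P[...,2]<.13)];print('handle',len(H),H.min(0),H.max(0))
cc=cv2.cvtColor(c2['color'],cv2.COLOR_RGB2BGR)
cv2.imwrite('pics/crop12.png',cv2.resize(cc[230:350,190:350],None,fx=5,fy=5,interpolation=cv2.INTER_CUBIC))
o=robot.get_obs();print(o['time'])
plan([(.6395,-.061,.075,1.5076)],step=.035)
E
```

```text
[ 0.6607 -0.0137  0.0201] [0.7944 0.0813 0.1557]
[ 0.66   -0.0399  0.0202] [0.7974 0.0732 0.1521]
lavender_handle 0.63 [ 0.548  -0.1365  0.1114]
lavender 0.89 [ 0.6072 -0.2134  0.1409]
handle 110 [ 0.5309 -0.1571  0.1123] [ 0.5492 -0.1314  0.1232]
19.3667
[{"tx": 0.07, "ty": 1.3, "tz": 3.08}, {"tx": 0.14, "ty": 2.6, "tz": 6.16}, {"tx": 0.21, "ty": 3.9, "tz": 9.24}, {"tx": 0.28, "ty": 5.19, "tz": 12.32}, {"tx": 0.35, "ty": 6.49, "tz": 15.4}]
```

View pics/crop12.png

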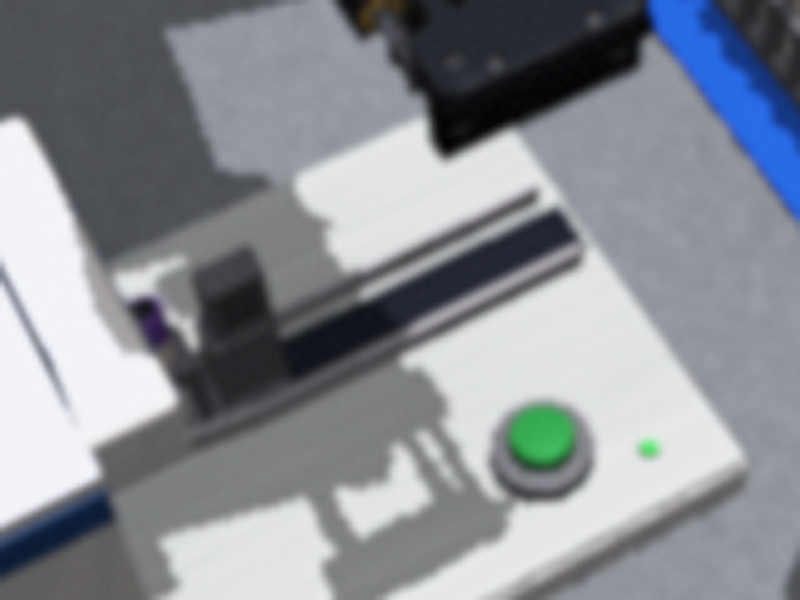

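View pics/t12.png

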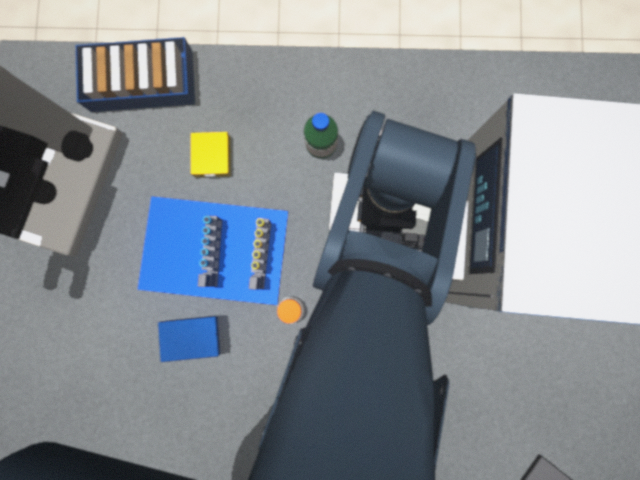

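Request:
send_rows(deltas=[{"tx":0.1,"ty":2,"tz":1.5,"rx":0,"ry":0,"rz":0},{"tx":0.2,"ty":4.5,"tz":4.5,"rx":0,"ry":0,"rz":0},{"tx":0.3,"ty":6.0,"tz":8,"rx":0,"ry":0,"rz":0},{"tx":0.35,"ty":6.5,"tz":11.5,"rx":0,"ry":0,"rz":0},{"tx":0.35,"ty":6.5,"tz":14.5,"rx":0,"ry":0,"rz":0}])

```text
time: 19.78
position: [0.6412, -0.0608, 0.0822]
tool_rot: [0.729, 0.685, 0.0, 0.001]
ft_force: [-0.0, -0.3, 0.4]
grip_width: 0.0003
```

Request:
send_rows(deltas=[{"tx":0,"ty":0,"tz":0.5,"rx":0,"ry":0,"rz":0},{"tx":0,"ty":0,"tz":0.9,"rx":0,"ry":0,"rz":0},{"tx":0,"ty":0,"tz":0.9,"rx":0,"ry":0,"rz":0},{"tx":0,"ty":0,"tz":0.9,"rx":0,"ry":0,"rz":0}])

```text
time: 20.12
position: [0.6412, -0.061, 0.0773]
tool_rot: [0.729, 0.684, 0.001, 0.002]
ft_force: [-0.2, 1.0, 0.3]
grip_width: 0.0007
```

```bash
python3 - <<'E'
from plan import *
np.set_printoptions(precision=4,suppress=True)
o=robot.get_obs();print(o['time'],o['position'],o['ft_force'],o['grip_width'])
c2=snap('scene','s13.png');cc=cv2.cvtColor(c2['color'],cv2.COLOR_RGB2BGR)
cv2.imwrite('pics/crop13.png',cv2.resize(cc[230:350,230:390],None,fx=5,fy=5,interpolation=cv2.INTER_CUBIC))
E
```

```text
20.1167 [ 0.6412 -0.061   0.0773] [-0.1929  1.0142  0.3409] 0.0007172745523724184
```

View pics/crop13.png

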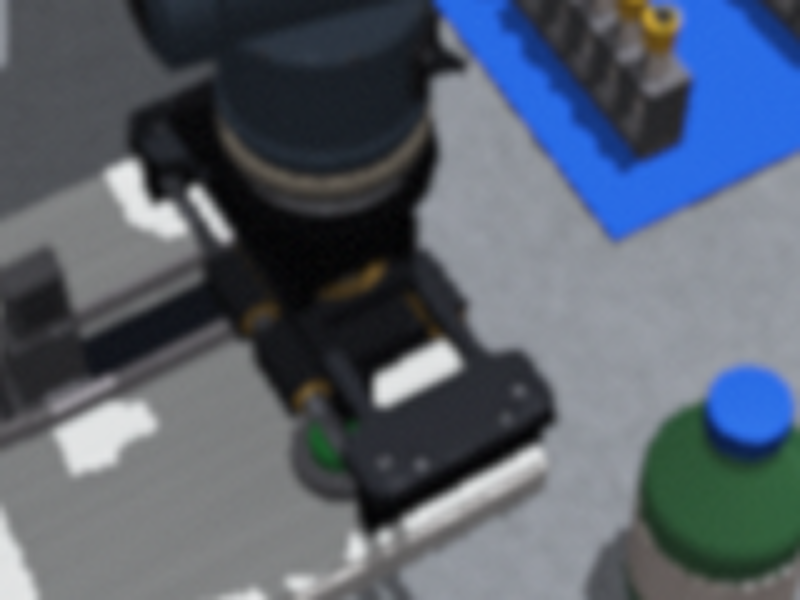

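Request:
send_rows(deltas=[{"tx":0,"ty":-0.1,"tz":0.6,"rx":0,"ry":0,"rz":0},{"tx":0,"ty":-0.1,"tz":1.2,"rx":0,"ry":0,"rz":0},{"tx":0,"ty":-0.1,"tz":1.6,"rx":0,"ry":0,"rz":0},{"tx":0,"ty":-0.1,"tz":1.9,"rx":0,"ry":0,"rz":0},{"tx":0,"ty":-0.1,"tz":1.9,"rx":0,"ry":0,"rz":0}])

```text
time: 20.58
position: [0.6382, -0.0603, 0.0554]
tool_rot: [0.729, 0.684, -0.0, -0.001]
ft_force: [-0.2, -0.4, 0.0]
grip_width: 0.0004
```

Request:
send_rows(deltas=[{"tx":0,"ty":0,"tz":0.2,"rx":0,"ry":0,"rz":0},{"tx":0,"ty":0,"tz":0.4,"rx":0,"ry":0,"rz":0},{"tx":0,"ty":0,"tz":0.6,"rx":0,"ry":0,"rz":0},{"tx":0,"ty":0,"tz":0.6,"rx":0,"ry":0,"rz":0}])

```text
time: 20.92
position: [0.6391, -0.0606, 0.0502]
tool_rot: [0.729, 0.684, 0.0, 0.0]
ft_force: [-1.1, 0.1, 2.6]
grip_width: 0.0005
```

Request:
send_rows(deltas=[{"tx":0,"ty":0,"tz":0.15,"rx":0,"ry":0,"rz":0},{"tx":0,"ty":0,"tz":0.3,"rx":0,"ry":0,"rz":0},{"tx":0,"ty":0,"tz":0.4,"rx":0,"ry":0,"rz":0},{"tx":0,"ty":0,"tz":0.4,"rx":0,"ry":0,"rz":0}])

```text
time: 21.25
position: [0.6391, -0.0606, 0.0465]
tool_rot: [0.729, 0.684, 0.0, 0.0]
ft_force: [-1.0, -0.4, 4.3]
grip_width: 0.0004
```

Request:
send_rows(deltas=[{"tx":0,"ty":0,"tz":0.15,"rx":0,"ry":0,"rz":0},{"tx":0,"ty":0,"tz":0.3,"rx":0,"ry":0,"rz":0},{"tx":0,"ty":0,"tz":0.3,"rx":0,"ry":0,"rz":0},{"tx":0,"ty":0,"tz":0.3,"rx":0,"ry":0,"rz":0}])

```text
time: 21.58
position: [0.6392, -0.0606, 0.0462]
tool_rot: [0.729, 0.685, 0.0, 0.001]
ft_force: [-4.7, 0.9, 17.6]
grip_width: 0.0006
```

Request:
send_rows(deltas=[{"tx":0,"ty":0,"tz":-1,"rx":0,"ry":0,"rz":0},{"tx":0,"ty":0,"tz":-3,"rx":0,"ry":0,"rz":0},{"tx":0,"ty":0,"tz":-6,"rx":0,"ry":0,"rz":0},{"tx":0,"ty":0,"tz":-9.5,"rx":0,"ry":0,"rz":0},{"tx":0,"ty":0,"tz":-13,"rx":0,"ry":0,"rz":0}])

```text
time: 22.0
position: [0.638, -0.0603, 0.1733]
tool_rot: [0.729, 0.684, -0.001, -0.001]
ft_force: [1.0, -0.0, 0.6]
grip_width: 0.0005
```

Request:
send_rows(deltas=[{"tx":1,"ty":-2.5,"tz":-2,"rx":0,"ry":0,"rz":0},{"tx":3,"ty":-5,"tz":-4,"rx":0,"ry":0,"rz":0},{"tx":5,"ty":-8,"tz":-6,"rx":0,"ry":0,"rz":0},{"tx":6.5,"ty":-11,"tz":-8,"rx":0,"ry":0,"rz":0},{"tx":8,"ty":-13,"tz":-9,"rx":0,"ry":0,"rz":0}])

```text
time: 22.42
position: [0.5119, 0.0286, 0.2648]
tool_rot: [0.729, 0.685, 0.0, 0.0]
ft_force: [0.5, 0.7, 0.5]
grip_width: 0.0006
```

Request:
send_rows(deltas=[{"tx":0,"ty":0,"tz":0,"rx":0,"ry":0,"rz":0},{"tx":0,"ty":0,"tz":0,"rx":0,"ry":0,"rz":0},{"tx":0,"ty":0,"tz":0,"rx":0,"ry":0,"rz":0}])

```text
time: 22.67
position: [0.5148, 0.0272, 0.263]
tool_rot: [0.729, 0.685, 0.0, 0.0]
ft_force: [0.2, -0.7, -0.1]
grip_width: 0.0004
```

```bash
python3 - <<'E'
from plan import *
np.set_printoptions(precision=4,suppress=True)
o=robot.get_obs();print(o['time'],o['position'],o['ft_force'])
c=snap('wrist','w14.png');P=cloud(c)
H=P[(abs(P[...,0]-.54)<.025)&(P[...,1]>-.18)&(P[...,1]<-.1)&(P[...,2]>.112)&(P[...,2]<.13)];print('handle w',len(H),H.min(0) if len(H) else '',H.max(0) if len(H) else '')
for l in ['lavender_handle','lane_entry','hood_edge','start_top']:
  for d in robot.tip_of(l,'wrist')[:1]: print(l,d['p'],d['xy'],pt(c,*d['xy']))
c=snap('scene','s14.png');P=cloud(c)
H=P[(abs(P[...,0]-.54)<.025)&(P[...,1]>-.18)&(P[...,1]<-.1)&(P[...,2]>.112)&(P[...,2]<.13)];print('handle s',len(H),H.min(0),H.max(0))
for l in ['start_top','hood_edge']:
  for d in robot.tip_of(l,'scene')[:1]: print(l,d['p'],d['xy'],pt(c,*d['xy']))
E
```

```text
22.6667 [0.5148 0.0272 0.263 ] [ 0.2166 -0.7256 -0.1184]
handle w 0  
lavender_handle 0.55 [222.2, 42.1] [0.446  0.1658 0.094 ]
lane_entry 0.91 [357.9, 215.0] [0.5484 0.0075 0.0309]
start_top 0.55 [449.4, 277.8] [ 0.6381 -0.059   0.0527]
handle s 139 [ 0.5286 -0.18    0.1127] [ 0.5487 -0.1313  0.1228]
hood_edge 0.72 [210.2, 290.1] [ 0.5564 -0.1963  0.1663]
```

View pics/w14.png

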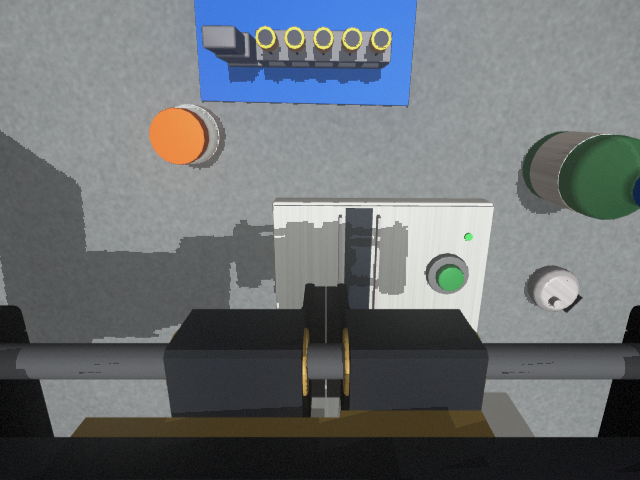

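View pics/s14.png

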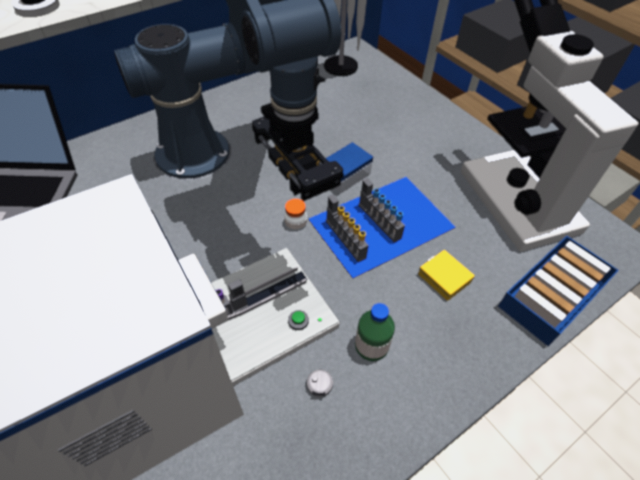

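```bash
python3 -c "
from rig import robot
print(robot.hand_in())"
```

```text
the job is handed in; nothing more can be done
None
```

The lavender rack is loaded: it is home against the end stop, upright, and I pressed the start button after that. I handed the job in with about 23 s of the 50 s on the clock.

- **Loading:** I gripped the rack by its handle and lowered it between the rails, nose towards the machine. I then slid it under the hood at about 35 mm/s, slower near the end. It came up hard against the stop with the gripper within about 1 mm of where the lane dimensions put it, at up to 9.5 N. I released it while still pushing lightly.
- **Start button:** I pressed it straight down to its hard bottom, about 6 mm of travel, with 17.6 N at the end. It sprang back to its original height.
- **Last checks:** In the final pictures the rear of the rack's handle is where it was after release. The blue and yellow racks, cup, bottle, counter, slide box and tip box appear unmoved, and the arm is clear of everything.

**Less certain:**
- I could not see the nose inside the tunnel. "Home" rests on the contact force and the handle position, which camera and arm readings agree on to about 3 mm.
- During the slide I briefly pressed the rack onto the lane floor with about 10 N, and I corrected that straight away.
- In the last wrist picture the network reported a "lavender handle" at low confidence (0.55). It was actually the yellow rack's handle, so I ignored it.

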